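# Clamp brass plates in a vice with a folding, latching crank

### The arm

A 7-joint arm with a two-finger parallel gripper is mounted at the origin on a cart in front of the work surface, level with it; the furniture and walls round the work are solid. World frame = base frame: x ahead of the robot, y to its left, z up, the work surface at z = 0. Lengths are in mm, angles in rad, forces in N, time in s.
With the tool pointing down it reaches from about 400 to 850 mm from the base axis. Payload 4.5 kg.
Tool frame: the origin (TCP) lies on the centre line of the jaws, within the pads' length; the fingertips stand 22 mm ahead of it and the grasp point (between the pads) lies 3 mm ahead of it; z points along the fingers, y is the line along which they close (so a half turn about z gives the same grasp; the last joint's range is limited). The gripper opens to 88 mm and grips with 3 to 60 N. Pads are 18 mm wide; open, the fingers measure 123 mm over their backs; the gripper's body (75 mm by 187 mm) begins 45 mm behind the grasp point.
Start: joints at [1.153, 0.689, -0.195, 1.565, 0.157, 0.902, -0.215], TCP at [272.897, -562.3, 230.943] pointing down, gripper open.
Joint ranges: [-3.01, 3.01], [-0.46, 2.08], [-1.47, 1.51], [0.13, 2.56], [-1, 4.14], [0.04, 2.09], [-2.66, 2.66]. Speed limits (rad/s): [2.57, 2.57, 3.14, 3.14, 3.14, 3.14, 3.14].

### API

Orientations are given as a rotation vector (axis times angle).
In Python, from plant import sense, grab_frame, finish_job gives the robot as it stands.
- The arm moves only by the shell command python3 -m inch 'ROWS' [FORCE]. ROWS is JSON, a list of rows, each a list of 7 numbers: the shift along the tool's x, y, z scaled (see below), then the turn, a rotation vector about the tool's x, y, z scaled (see below), then the opening, from -1 (shut) to 1 (fully open). A call has 1 to 5 rows; each row is the pose to reach, as a shift and turn from the pose commanded when the call began, along the tool's axes at that moment, turning the shorter way round; what a row does not reach only later rows make up. The controller multiplies each number of a shift by 100 mm and each number of a turn by pi rad. A row lasts 1/10 s, in which the tool goes at most 50 mm and 8.59 degrees, less where a joint would pass 70% of its speed; a pose out of reach is approached as far as the arm can. A call with a number of a shift or a turn outside -1 to 1 is refused whole. A call with a gripper value outside its range is refused whole. The fingers move at their own pace and stop on an object; FORCE is the grip in N (left out, the last holds). Time passes only in rows, so rows that repeat a pose let the fingers close. It gives the time, the measured TCP pose, the force, the opening and the grip force at its end, in the units of the state.
- sense(): the state, without advancing time (a new reading comes with each control period).
- grab_frame(name): name is "side" or "top"; returns a dict with "img" (384x512x3 uint8, red, green, blue), "depth" (384x512 float32, mm along the optical axis (not along the pixel's ray), 0 where there is no reading), "fx", "fy", "cx", "cy" (pixels), "extrinsics" (4x4, takes a point from camera to world coordinates). Camera axes: x right, y up, looking along -z (the intrinsics and any distortion apply to the point x, -y, -z); pixel columns grow to the right and rows downward; lengths in mm; the calibration is good to about 2 mm. A picture is of the moment at which its call begins.
- finish_job(): hands the job in; it is judged then, once.
The state is a dict: "time": time; "q": joint angles; "qd": joint speeds; "effort": joint torques, N m; "tool_pos": TCP position; "orientation": TCP orientation; "wrist_force": force on the tool from outside, world axes, zero at the start; "moment": the same for the moment, N m; "gripper_width": finger opening in mm; "gripper_force": force on a finger pad.
Only numpy, scipy, OpenCV 4.12 (cv2) and the standard library are available. Lean on these libraries where they do the work, as an engineer would, in place of code of your own. Each camera call takes 0.05 s, during which the arm holds its last target. There are 200 camera calls.

### The job

Clamp all the loose rectangular brass plates in the grey plate vice for engraving: swing its folded crank handle upright, slide the bolt under the handle's heel to latch it, and wind the jaws fully open (counter-clockwise). Lay every plate flat across both narrow parallels between the jaws, long side pointing from jaw to jaw, side by side, and wind the jaws fully shut so that all are held square and tight. Then slide the bolt back into its keeper to lock the crank, fold the handle down flat again, and leave the glass, wax block and hammer where they are.

Things in the scene. Friction and masses are not known exactly. Their poses are not given: they have to be found in the camera images.
- plate_vice: Grey cast plate vice, fixed to the bench. Origin on the bench surface under the crank spindle; its z is up, its y points from the crank to the jaws (to the robot's left), and its x away from the robot. Along y: gearbox with crank disc on top, moving jaw, two parallels, fixed jaw. Jaws are 240 mm wide (x = -120 to 120 mm), tops at z = 56 mm; bed between them at z = 30 mm.
- seat (a point): Middle of the place for the plates, on the level of the parallels' tops (vice frame 0, 154, 50 mm), axes as the vice. The parallels are two steel strips 3.5 mm thick, 234 mm long, running along x at y = 140 and 176 mm, tops at z = 50 mm. A plate centred here lies on both, centre 4 mm above this point, clear of the open jaws by 4 mm and more.
- fixed_jaw_face (a point): Middle of the top edge of the fixed jaw's face (vice frame 0, 190, 56 mm), looking to -y. Clamped plates end up with their centres 32 mm in front of it. Lay them square (within 0.05 rad): the jaws may not turn a skewed plate. Three plates go side by side, centres 66 mm apart along x (-66, 0, 66 mm), which leaves room for fingers; centres must stay within 100 mm of the jaws' middle.
- moving_jaw_face (a point): Middle of the top edge of the moving jaw's face, which looks to +y (vice y = 130 mm when shut, 106 mm when fully open, z = 55 mm). The face is six steel plates side by side, each 39 mm wide and sprung by itself: it gives back up to 8 mm with 4 to 9 N, so a 64 mm workpiece pushes those it meets back 4 mm and is held with 6 to 12 N when the jaw is shut.
- spindle (a point): Point on the crank's vertical axis at the height of the handle's hinge (vice frame 0, 0, 89 mm), axes as the vice.
- crank (a joint): Turn of the crank disc (132 mm across, top at z = 72 mm) about its vertical spindle, rad. 0 = jaws shut, parked (start); grows counter-clockwise seen from above, opening the jaws; stops at 0 and at 12.57 (two whole turns, fully open). Takes 2 to 4 N at the upright handle and stays where it is left. Cannot turn until the bolt is more than about 13.5 mm out of the keeper.
- jaw (a joint): Opening travel of the moving jaw, m: 0 = shut, 0.024 = fully open (12 mm per turn of the crank).
- handle (a joint): Swing of the folding handle about its hinge on the disc, rad: 0 = folded flat across the disc (start, up to 0.1), 1.57 = upright. Stays where it is left; about 1.5 N at its tip swings it. The hinge axis is horizontal and tangential to the disc. It cannot fold while the bolt is home.
- handle_hinge (a point): Centre of the handle's hinge, 56 mm from the spindle axis, at z = 89 mm; with the crank parked it lies on the vice's +y side of the spindle. The folded handle lies from the hinge inward over the spindle; the upright handle stands on the hinge.
- handle_grip (a point): Point on the handle's axis 55 mm from the hinge, on its round black freely turning grip (19 to 21 mm in diameter, 22 to 82 mm from the hinge). Folded, it is nearly over the spindle, its axis 17 mm above the disc; upright it is at z = 144 mm (top of the handle 171 mm), 56 mm from the spindle axis, and goes round with the crank.
- bolt (a joint): Travel of the flat steel bolt across the top of the disc, m. 0 = its tail stands in the keeper fork beside the disc and locks the crank (start); 0.016 = home under the heel of the upright handle, crank free and handle latched. Slides with about 3 N, stays where it is left. Can go home only with the handle fully upright, and into the keeper only with the crank within about 0.1 of a whole turn (flared fork).
- bolt_knob (a point): Upright round knob on the bolt, 14 mm in diameter; this point is on its axis at z = 90 mm; the knob rises from the bolt's flat top (z = 79 mm) to z = 100 mm; the keeper fork next to it rises to 90 mm. 52 mm from the spindle axis (36 mm when the bolt is home), on the side away from the hinge; latching moves it straight towards the hinge.
- scrap_glass: small glass of brass scrap, 44 mm across and 39 mm high, standing in front of the vice: leave alone; origin under its centre
- wax_block: block of beeswax, 32 x 46 x 21 mm, at the right: leave alone; origin under its centre
- hammer: raising hammer with brown handle, 231 mm long, lying behind the vice: leave alone; origin under its middle
- plate0_mid (a point): brass plate 1: solid flat rectangular brass plate, 34 x 64 x 8 mm (its own x, y, z), 0.1 to 0.2 kg, with two small countersunk screw holes; all plates are alike; this point is its centre, 4 mm above its underside. Starts flat on the bench to the left of the vice. None if this plate is absent in this run.
- plate1_mid (a point): brass plate 2: solid flat rectangular brass plate, 34 x 64 x 8 mm (its own x, y, z), 0.1 to 0.2 kg, with two small countersunk screw holes; all plates are alike; this point is its centre, 4 mm above its underside. Starts flat on the bench to the left of the vice. None if this plate is absent in this run.
- plate2_mid (a point): brass plate 3: solid flat rectangular brass plate, 34 x 64 x 8 mm (its own x, y, z), 0.1 to 0.2 kg, with two small countersunk screw holes; all plates are alike; this point is its centre, 4 mm above its underside. Starts flat on the bench to the left of the vice. None if this plate is absent in this run.
- plate3_mid (a point): brass plate 4: solid flat rectangular brass plate, 34 x 64 x 8 mm (its own x, y, z), 0.1 to 0.2 kg, with two small countersunk screw holes; all plates are alike; this point is its centre, 4 mm above its underside. Starts flat on the bench to the left of the vice. None if this plate is absent in this run.
There are look-alikes about, which are no part of the job. Leave any blue look-alike of the part that bears plate0_mid alone.

How it is judged:
By the outcome, as a careful person would: the job done as asked, in the order asked, and still so for the second after the job is handed in, with the robot touching nothing.
Of plate0, plate1, plate2, plate3 only 2 to 3 are there at a start; the rules pass over those that are not, and their reading is None.
At some moment in a run one of plate0, plate1, plate2, plate3 may be knocked a few centimetres aside while the robot is not near it.
Once in a run the grip may slacken for a moment while it holds something.
It also fails if it takes over 210 s, if anything falls off the work surface, if the arm or the gripper's body presses on something with over 40 N, if the wrist force passes 120 N, or if a joint passes its speed limit or range.

## Working session

There is one attempt and no reset: what is moved stays moved. The work goes in short steps, Python scripts to look and compute and a shell command to move; the robot and the scene stay as the last step left them, time stands still between calls to the robot, and variables do not carry over. Pictures are saved under pics/ and viewed, at most 14 in all, crops included, and the job is handed in when it is done.

```bash
mkdir -p pics; ls
cat > h.py <<'E'
import numpy as np, cv2
from plant import sense, grab_frame, finish_job
from scipy.spatial.transform import Rotation as R
def snap(name,save=None,crop=None,scale=1):
    f=grab_frame(name)
    if save:
        im=f["img"][...,::-1]
        if crop: im=im[crop[1]:crop[3],crop[0]:crop[2]]
        cv2.imwrite(f"pics/{save}.png",cv2.resize(im,None,fx=scale,fy=scale,interpolation=cv2.INTER_CUBIC))
    return f
def ray(f,u,v,z):
    E=np.array(f["extrinsics"]); d=E[:3,:3]@np.array([(u-f["cx"])/f["fx"],-(v-f["cy"])/f["fy"],-1])
    o=E[:3,3]; return o+d*(z-o[2])/d[2]
def proj(f,p):
    E=np.array(f["extrinsics"]); c=E[:3,:3].T@(np.array(p)-E[:3,3])
    return f["cx"]+f["fx"]*c[0]/-c[2], f["cy"]-f["fy"]*c[1]/-c[2]
def cloud(f):
    d=f["depth"]; v,u=np.mgrid[:d.shape[0],:d.shape[1]]
    P=np.stack([(u-f["cx"])/f["fx"]*d,-(v-f["cy"])/f["fy"]*d,-d],-1)
    E=np.array(f["extrinsics"]); return P@E[:3,:3].T+E[:3,3]
def st():
    s=sense(); print(round(s["time"],2),np.round(s["tool_pos"],1),np.round(s["orientation"],3),"F",np.round(s["wrist_force"],1),"w",round(s["gripper_width"],1),round(s["gripper_force"],1)); return s
E
python3 - <<'E'
from h import *
for n in("side","top"):
    f=snap(n,n+"0",scale=1.5); print(n,f["fx"],f["cx"],f["cy"],np.round(f["extrinsics"],3).tolist(), [k for k in f])
s=st(); print(R.from_rotvec(s["orientation"]).as_matrix().round(3))
E
```

```text
pics
side 462.4416268141948 260.1103886827574 186.51407779232318 [[-0.996, 0.052, -0.072, 430.978], [-0.087, -0.367, 0.926, 1516.565], [0.022, 0.929, 0.37, 624.183], [0.0, 0.0, 0.0, 1.0]] ['img', 'depth', 'fx', 'fy', 'cx', 'cy', 'extrinsics']
top 453.7589925340212 254.0262444835815 197.42507103307088 [[0.017, 0.985, -0.173, 355.047], [-1.0, 0.017, -0.005, 131.3], [-0.002, 0.173, 0.985, 1199.294], [0.0, 0.0, 0.0, 1.0]] ['img', 'depth', 'fx', 'fy', 'cx', 'cy', 'extrinsics']
0.1 [ 272.5 -561.8  230.2] [-3.06e+00 -7.03e-01  1.00e-03] F [-0.5 -0.   0.3] w 88.7 0.0
[[ 0.9    0.437 -0.001]
 [ 0.437 -0.9    0.001]
 [-0.    -0.002 -1.   ]]
```

View pics/top0.png

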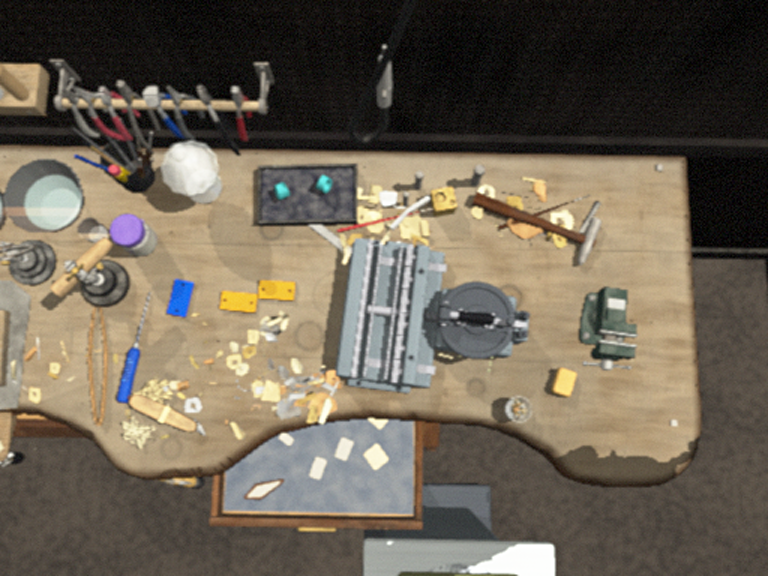

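View pics/side0.png

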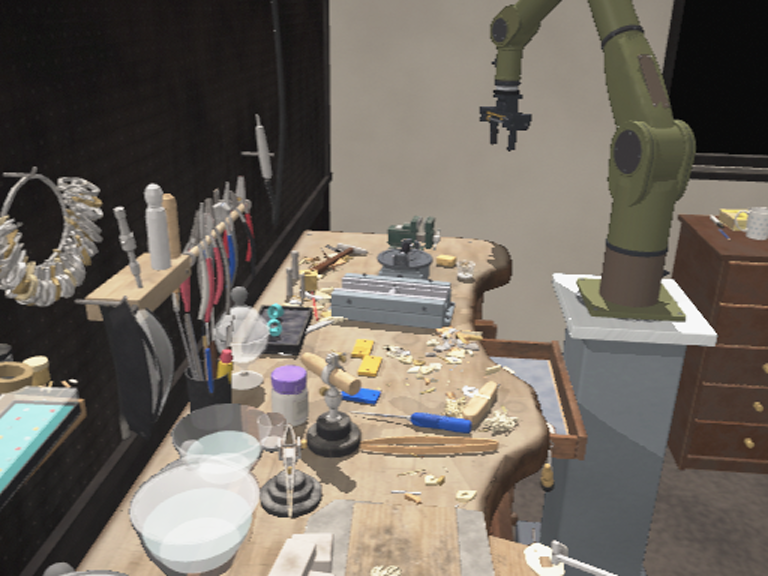

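```bash
cat > see.py <<'E'
from h import *
def plates(f,verbose=1):
    hsv=cv2.cvtColor(f["img"],cv2.COLOR_RGB2HSV)
    m=cv2.inRange(hsv,(18,170,150),(30,255,255)); out=[]
    for c in cv2.findContours(m,cv2.RETR_EXTERNAL,cv2.CHAIN_APPROX_NONE)[0]:
        if cv2.contourArea(c)<90: continue
        out.append(c)
    return out
def prect(c,f,z):
    P=np.array([ray(f,u,v,z)[:2] for u,v in c[:,0,:].astype(float)],np.float32)
    (x,y),(w,h),a=cv2.minAreaRect(P)
    b=cv2.boxPoints(((x,y),(w,h),a)); e=max([b[1]-b[0],b[2]-b[1]],key=np.linalg.norm)
    ang=np.arctan2(e[1],e[0]); return x,y,max(w,h),min(w,h),(ang+np.pi)%np.pi
E
python3 - <<'E'
from see import *
f=snap("top"); C=cloud(f)
for c in plates(f):
    print("yellow",c.mean((0,1)).round(0),np.round(prect(c,f,8),2))
z=C[...,2]; x,y=C[...,0],C[...,1]
reg=(f["depth"]>0)
def pix2(u,v): return (int(u/1.5),int(v/1.5))
box=np.zeros(z.shape,bool); box[150:265,215:360]=1
m=(reg&box&(abs(z-72)<3)).astype(np.uint8)
u0,v0=478/1.5,320/1.5
print("z at disc pts",[round(float(z[int(v/1.5),int(u/1.5)]),1) for u,v in((455,300),(500,335),(478,348),(365,310),(425,310),(395,330),(443,200),(276,290))])
P=C[m>0][:,:2]; print(len(P),P.min(0),P.max(0)); 
cs=cv2.findContours(m,cv2.RETR_EXTERNAL,cv2.CHAIN_APPROX_NONE)[0]; c=max(cs,key=cv2.contourArea)
Q=np.array([C[v,u,:2] for u,v in c[:,0]],np.float32); print("disc",cv2.minEnclosingCircle(Q),cv2.fitEllipse(Q))
m=(reg&box&(abs(z-56)<4)).astype(np.uint8); m=cv2.morphologyEx(m,cv2.MORPH_OPEN,np.ones((3,3)))
Q=C[m>0][:,:2].astype(np.float32); r=cv2.minAreaRect(Q); print("jaws",r,cv2.boxPoints(r).round(0).tolist())
big=cv2.resize(f["img"][140:270,215:365,::-1],None,fx=5,fy=4.5,interpolation=cv2.INTER_CUBIC); 
big=cv2.resize(f["img"][140:270,215:365,::-1],None,fx=4.5,fy=4.5,interpolation=cv2.INTER_CUBIC); cv2.imwrite("pics/v1.png",big)
E
```

```text
yellow [171. 197.] [561.59 358.83 136.33  48.84   1.87]
z at disc pts [70.8, 65.8, 67.5, 50.6, 38.1, 34.7, 32.7, 8.6]
1036 [ 451.31734454 -104.62093475] [580.96885113  40.90837936]
disc ((535.7613525390625, -30.61451530456543), 61.68093490600586) ((549.371826171875, -31.959733963012695), (55.8851318359375, 116.1199722290039), 167.62646484375)
jaws ((534.2686767578125, 131.3727264404297), (132.30364990234375, 239.35464477539062), 84.19829559326172) [[409.0, 78.0], [647.0, 53.0], [660.0, 185.0], [422.0, 209.0]]
```

View pics/v1.png

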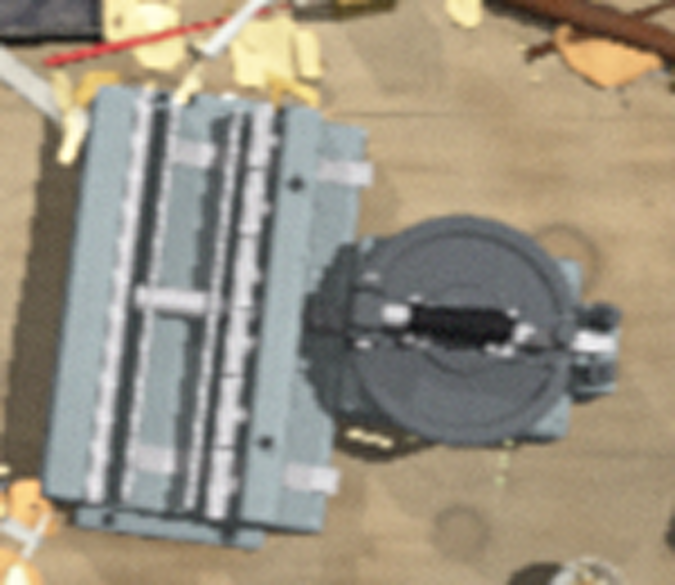

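Run:
```python
from see import *
f=snap("top"); 
def rc(u,v,z): return ray(f,215+u/4.5-.5+.5/4.5,140+v/4.5-.5+.5/4.5,z)[:2]
print("disc c",rc(468,328,72).round(1), [rc(*p,72).round(1).tolist() for p in((355,328),(582,328),(468,213),(468,443))])
for a,b in(((97,88),(45,497)),((155,92),(105,500)),((290,107),(238,525))):
    A,B=rc(*a,56),rc(*b,56); d=A-B; print("edge",A.round(1),B.round(1),"len",np.linalg.norm(d).round(1),"yaw",np.arctan2(d[1],d[0]).round(4))
print("handle tip/hinge",rc(397,313,89).round(1),rc(525,335,89).round(1),"knob",rc(597,343,95).round(1))
big=cv2.resize(f["img"],None,fx=4,fy=4,interpolation=cv2.INTER_CUBIC)
hsv=cv2.cvtColor(big,cv2.COLOR_RGB2HSV)
for lo in((15,150,130),):
    m=cv2.inRange(hsv,lo,(32,255,255)); m[:, :500]=0; 
    for er in(1,5,9):
        mm=cv2.erode(m,np.ones((er,er)))
        for c in cv2.findContours(mm,cv2.RETR_EXTERNAL,cv2.CHAIN_APPROX_NONE)[0]:
            if cv2.contourArea(c)<1500: continue
            c2=(c.astype(float)+.5)/4-.5
            print(lo,er,c2.mean((0,1)).round(0),np.round(prect(c2,f,8),2))
cv2.imwrite("pics/p1.png",np.hstack([big[720:840,560:860,::-1],cv2.cvtColor(m[720:840,560:860],cv2.COLOR_GRAY2BGR)]))
cv2.imwrite("pics/v2.png",cv2.resize(f["img"][185:240,275:365,::-1],None,fx=8,fy=8,interpolation=cv2.INTER_CUBIC))
```

```text
disc c [517.7 -25.8] [[516.7, 37.2], [518.8, -89.3], [583.1, -26.3], [453.7, -25.3]]
edge [656.2 185. ] [420.9 208.3] len 236.5 yaw -0.0987
edge [654.4 151.5] [419.8 174.8] len 235.7 yaw -0.0992
edge [646.8  73.5] [407.3 100.6] len 241.1 yaw -0.1123
handle tip/hinge [522.9  15.5] [511.9 -54.6] knob [507.4 -92.8]
(15, 150, 130) 1 [171. 197.] [561.68 357.94 139.86  52.42   1.87]
(15, 150, 130) 5 [171. 197.] [561.66 357.95 136.62  49.05   1.87]
(15, 150, 130) 9 [171. 197.] [561.65 357.95 132.46  45.56   1.87]
```

View pics/v2.png

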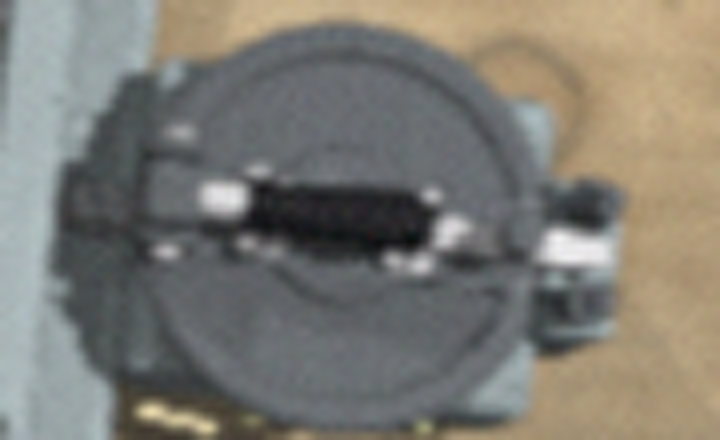

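```bash
cat >> h.py <<'E'
O=np.array([517.7,-25.8]); YAW=-0.1025
VX=np.array([np.cos(YAW),np.sin(YAW)]); VY=np.array([-np.sin(YAW),np.cos(YAW)])
def tov(p): d=np.array(p[:2])-O; return np.array([d@VX,d@VY])
def tow(x,y): return O+x*VX+y*VY
def pv(hd=YAW+np.pi/2):
    s=sense(); M=R.from_rotvec(s["orientation"]).as_matrix(); h=np.arctan2(M[1,0],M[0,0])
    # rotation from current tool to desired (x heading hd, z down)
    D=np.array([[np.cos(hd),np.sin(hd),0],[np.sin(hd),-np.cos(hd),0],[0,0,-1]]); rv=R.from_matrix(M.T@D).as_rotvec()/np.pi
    print("t",round(s["time"],1),"vice",tov(s["tool_pos"]).round(1),"z",round(s["tool_pos"][2],1),"turn needed",rv.round(4),"F",np.round(s["wrist_force"],1),"w",round(s["gripper_width"],1),round(s["gripper_force"],1))
E
cat > v.py <<'E'
from h import *; pv()
E
python3 -m inch '[[1,-0.8,0,0,0,-0.1617,0],[1,-0.8,0,0,0,-0.1617,0],[1,-0.8,0,0,0,-0.1617,0],[1,-0.8,0,0,0,-0.1617,0],[1,-0.8,0,0,0,-0.1617,0]]'
python3 -m inch '[[1,-0.2,0,0,0,-0.1617,0],[1,-0.2,0,0,0,-0.1617,0],[1,-0.2,0,0,0,-0.1617,0],[1,-0.2,0,0,0,-0.1617,0],[1,-0.2,0,0,0,-0.1617,0]]'
python3 v.py
python3 - <<'E'
from see import *
f=snap("top"); print(proj(f,[*tow(0,-52),100]),proj(f,[*tow(0,56),89]),proj(f,[*tow(0,-26),89]))
hsv=cv2.cvtColor(f["img"],cv2.COLOR_RGB2HSV); m=cv2.inRange(hsv,(15,150,130),(32,255,255)); m[:,:125]=0
c=max(cv2.findContours(m,cv2.RETR_EXTERNAL,cv2.CHAIN_APPROX_NONE)[0],key=cv2.contourArea)
print(cv2.boundingRect(c)); print(''.join('') ); x,y,w,h=cv2.boundingRect(c)
for r in m[y:y+h,x:x+w]: print(''.join('#' if t else '.' for t in r))
E
```

```text
time: 0.7
tool_pos: [328.4, -445.9, 231.0]
orientation: [-2.785, -1.453, -0.0]
wrist_force: [-0.1, -0.6, -0.6]
gripper_width: 50.1
gripper_force: 0.0
time: 1.2
tool_pos: [368.6, -354.0, 230.8]
orientation: [2.336, 2.101, -0.0]
wrist_force: [-0.0, -0.4, 0.3]
gripper_width: 44.2
gripper_force: 0.0
t 1.2 vice [-114.8 -341.7] z 230.8 turn needed [-0.0001  0.0001 -0.001 ] F [-0.  -0.4  0.3] w 44.2 0.0
(np.float64(341.3947982338945), np.float64(213.418892962183)) (np.float64(297.01329365837574), np.float64(208.8708541726757)) (np.float64(330.05742764380096), np.float64(212.79098535941515))
(146, 187, 51, 21)

...........................##############..........
...........................#######################.
...........................########################
...........................########################
..........................#########################
..........................#########################
..........................########################.
..######..................########################.
..#################.......########################.
.#################################################.
.#################################################.
.#################################################.
.#########################..........##############.
.########################..........................
.########################..........................
.########################..........................
#########################..........................
#########################..........................
#########################..........................
....#####################..........................
............#.##########...........................
```

```bash
python3 -m inch '[[0.5,0.2,0,0,0,0,0],[0.9,0.3,0,0,0,0,0],[0.9,0.3,0,0,0,0,0]]' >/dev/null
python3 -m inch '[[0.5,0.2,0,0,0,0,0],[0.9,0.3,0,0,0,0,0],[0.9,0.3,0,0,0,0,0]]' >/dev/null
python3 -m inch '[[0.5,0.2,0,0,0,0,0],[0.9,0.3,0,0,0,0,0],[0.9,0.3,0,0,0,0,0]]' >/dev/null
python3 -m inch '[[0.5,0.2,0.2,0,0,0,-0.1],[0.73,0.25,0.7,0,0,0,-0.1],[0.73,0.25,0.8,0,0,0,-0.1],[0.73,0.25,0.8,0,0,0,-0.1]]' >/dev/null
python3 v.py
python3 - <<'E'
from h import *
snap("side","s1",(220,90,350,220),5)
E
```

```text
t 2.5 vice [-0.8  1. ] z 148.4 turn needed [-0.0017  0.0005 -0.0004] F [ 0.2 -0.8 -0.6] w 39.7 0.0
```

View pics/s1.png

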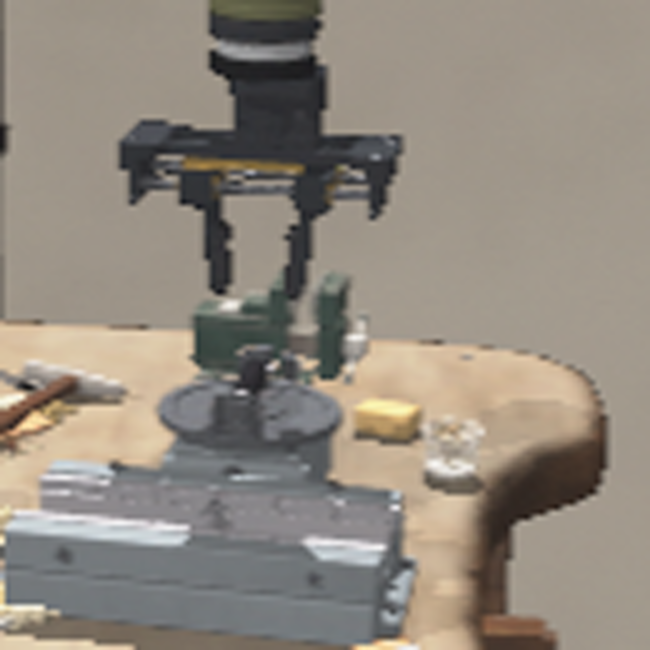

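```bash
python3 -m inch '[[0,0,0.25,0,0,0,-0.1],[0,0,0.43,0,0,0,-0.1],[0,0,0.45,0,0,0,-0.1]]' >/dev/null; python3 v.py
python3 -m inch '[[0,0,0,0,0,0,-1],[0,0,0,0,0,0,-1],[0,0,0,0,0,0,-1],[0,0,0,0,0,0,-1],[0,0,0,0,0,0,-1]]' 8 >/dev/null; python3 v.py
```

```text
t 2.9 vice [ 0.4 -0.6] z 105.7 turn needed [-0.0004  0.0006 -0.0013] F [-0.4 -0.5  0.4] w 40.1 0.0
t 3.4 vice [1.  1.9] z 106.4 turn needed [ 0.0003 -0.     -0.0002] F [ 0.2  0.4 -0.2] w 1.8 0.0
```

```bash
python3 - <<'E'
from h import *
f=snap("side"); g=snap("top")
a=cv2.resize(f["img"][130:190,245:305,::-1],None,fx=6.5,fy=6.5,interpolation=cv2.INTER_CUBIC)
b=cv2.resize(g["img"][180:240,290:350,::-1],None,fx=6.5,fy=6.5,interpolation=cv2.INTER_CUBIC)
cv2.imwrite("pics/s2.png",np.hstack([a,b])); print(proj(f,[*tow(0,1),89]),proj(f,[*tow(0,1),84]))
E
python3 v.py
```

```text
(np.float64(270.10294087674924), np.float64(165.676069436504)) (np.float64(270.0609315657669), np.float64(167.0140027614387))
t 3.5 vice [0.8 2. ] z 106.1 turn needed [ 0.0001  0.     -0.0001] F [-0.6 -0.3 -0.8] w 0.3 0.0
```

View pics/s2.png

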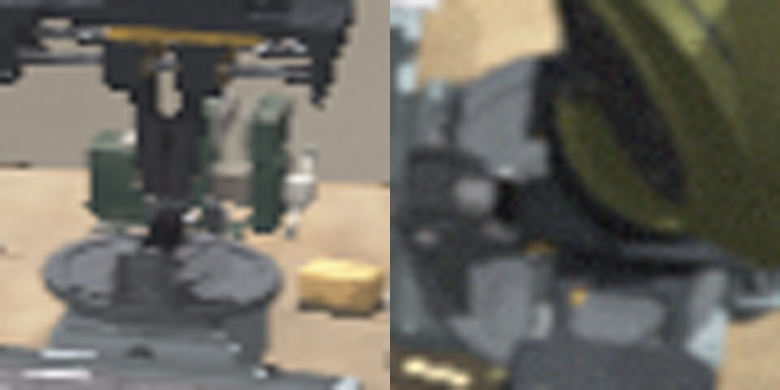

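Run:
```python
from h import *
f=snap("side"); C=cloud(f)
for v in range(148,172,1):
    row=[]
    for u in range(263,281,2):
        p=C[v,u]; q=tov(p); row.append(f"{q[0]:.0f},{q[1]:.0f},{p[2]:.0f}" if f["depth"][v,u]>0 else "-")
    print(v,*row)
```

```text
148 213,-1046,-173 201,-1041,-170 11,15,157 3,16,158 -3,11,157 -10,14,159 -17,10,158 7,-202,93 -0,-205,93
149 211,-1032,-174 200,-1037,-175 11,12,153 4,13,154 -3,11,154 -11,17,156 -17,11,155 6,-196,91 -2,-194,92
150 70,-243,68 59,-226,74 11,10,149 4,13,150 -3,11,150 -11,16,152 -17,12,152 6,-193,88 -2,-194,88
151 67,-228,68 58,-221,71 10,15,146 3,15,147 -3,8,146 -10,10,147 -17,8,147 5,-189,85 -2,-199,83
152 65,-216,68 55,-201,73 10,15,143 3,13,143 -4,14,144 -10,12,144 -17,10,144 5,-193,80 4,-240,66
153 64,-208,66 55,-205,68 10,14,139 4,8,138 -4,14,140 -11,13,140 -17,8,139 5,-192,76 4,-240,61
154 63,-207,63 55,-206,64 10,16,136 3,13,136 -4,16,137 -10,7,135 -17,5,135 7,-205,68 5,-249,54
155 63,-207,58 56,-214,57 10,13,131 3,16,133 -4,15,133 - -16,-0,129 7,-204,64 4,-242,52
156 63,-208,54 55,-204,56 9,19,130 3,11,128 -4,14,129 -11,10,128 -15,-8,123 7,-210,58 -0,-213,57
157 63,-204,51 55,-208,50 10,16,125 3,11,124 -3,8,124 -11,11,125 14,-205,55 6,-203,56 1,-220,51
158 63,-206,46 55,-207,47 9,16,122 3,10,120 -4,11,121 -12,15,123 14,-201,52 5,-200,53 -1,-213,49
159 62,-203,43 55,-210,41 10,
[... 498 characters left out ...]
5,96 -5,11,99 -8,-12,92 15,-214,22 -15,-64,75 -22,-67,74
165 63,-212,15 28,-56,70 20,-50,73 2,16,96 -4,6,94 -10,-3,91 16,-223,15 -15,-64,71 -22,-68,70
166 33,-41,71 27,-47,69 20,-51,69 -1,29,97 -6,20,95 -10,-3,87 -10,-49,72 -17,-51,72 -24,-51,72
167 33,-40,67 24,-31,71 4,43,98 -2,39,97 -8,29,94 -7,-20,78 -11,-43,70 -18,-44,70 -25,-47,70
168 30,-26,68 23,-29,68 4,40,93 -3,43,95 -8,30,91 -10,-1,80 -13,-33,70 -19,-40,68 -27,-38,69
169 16,53,93 8,60,96 1,61,97 -6,60,97 -9,37,90 -9,-9,74 -16,-12,73 -20,-32,67 -29,-23,71
170 14,61,92 6,72,97 -0,67,96 -7,68,97 -14,65,96 -10,-4,72 -16,-13,69 -22,-20,67 -29,-21,68
171 13,69,92 6,70,92 -1,67,92 -7,64,92 -15,69,94 -20,62,92 -18,2,71 -24,-8,68 -31,-8,69
```

```bash
python3 - <<'E'
from h import *
f=snap("side")
for z in(209,220,230,240): print(z,np.round(proj(f,[272.9,-562.3,z]),1))
print("z for row 100", np.interp(0,[0,1],[0,1]))
g=snap("top"); C=cloud(g); d=g["depth"]
# gripper height seen from top? list max z in neighbourhood of gripper
for u,v in((330,200),(320,215),(310,228)): print(C[v,u].round(0))
E
python3 -m inch '[[0,0,-0.1,0,0,0,-0.1],[0,0,-0.1,0,0,0,-0.1],[0,0,-0.1,0,0,0,-0.1]]'
python3 -m inch '[[0,0,0.2,0,0,0,-0.1],[0,0,0.2,0,0,0,-0.1],[0,0,0.2,0,0,0,-0.1],[0,0,0.2,0,0,0,-0.1]]'
python3 - <<'E'
from h import *
pv(); f=snap("side"); C=cloud(f)
for v in range(154,170):
    print(v,*[f"{tov(C[v,u])[0]:.0f},{tov(C[v,u])[1]:.0f},{C[v,u,2]:.0f}" for u in range(255,287,1) if abs(tov(C[v,u])[1])<30 and C[v,u,2]>80 and f["depth"][v,u]>0])
E
```

```text
209 [333.5 103.8]
220 [333.7 101.4]
230 [333.9  99.2]
240 [334.1  96.9]
z for row 100 0.0
[484.   8. 452.]
[485.  -2. 266.]
[479.  -5.  68.]
time: 3.95
tool_pos: [518.9, -23.9, 116.4]
orientation: [2.332, 2.104, 0.001]
wrist_force: [-0.8, -0.7, 0.6]
gripper_width: 22.4
gripper_force: 0.0
time: 4.35
tool_pos: [518.8, -23.9, 96.4]
orientation: [2.333, 2.104, 0.001]
wrist_force: [-0.2, 0.2, 0.0]
gripper_width: 39.7
gripper_force: 0.0
t 4.3 vice [0.9 2. ] z 96.4 turn needed [ 0.0002 -0.     -0.0001] F [-0.2  0.2  0. ] w 39.7 0.0
154 32,11,133 28,14,134 25,9,133 21,11,133 21,-7,128 -24,9,136 -28,10,137 -32,13,139 -35,10,138 -37,1,135
155 31,12,129 28,14,130 25,11,130 21,9,129 20,-3,126 -25,14,135 -28,8,133 -32,16,136 -35,9,134 -35,-12,127
156 32,10,125 27,15,127 24,11,126 21,14,127 20,-5,121 -26,18,132 -29,13,131 -32,16,132 -36,16,133
157 30,17,124 28,14,123 24,11,122 21,9,122 19,2,120 -21,9,126 -25,9,126 -32,10,127 -35,12,128
158 31,16,120 28,13,119 25,6,117 20,14,120 19,-2,115 -22,12,123 -25,12,123 -28,11,123 -33,15,125 -36,17,125
159 31,15,116 27,16,116 25,10,114 21,12,116 18,4,113 -21,8,118 -24,4,117 -28,10,119 -32,7,118 -35,6,118
160 32,7,109 28,12,111 24,11,111 21,10,111 19,2,109 -22,16,117 -25,6,114 -29,15,117 -33,19,119 -34,0,113
161 31,12,107 27,14,108 23,15,109 20,15,109 18,4,106 -22,10,111 -25,11,112 -29,12,113 -33,12,113 -35,3,110
162 26,20,107 24,12,104 21,7,103 2,-9,99 -0,-14,98 -4,-14,98 -22,12,108 -26,15,110 -29,11,109
163 5,-3,97 -1,9,102 -3,0,99 -6,-4,98 -8,-11,96 -22,10,104 -25,6,103 -29,9,104
164 8,-1,94 3,7,97 -1,9,98 -4,10,99 -7,1,96 -9,-5,94
165 5,17,96 0,25,99 -2,18,97 -7,22,99 -8,10,95 -11,5,94
166 4,20,94 -3,24,96 -6,19,95 -8,6,90 -9,-5,87
167 -7,27,94 -8,8,87 -9,-10,81
168
169
```

```bash
python3 -m inch '[[0,0,0.1,0,0,0,-0.1],[0,0,0.15,0,0,0,-0.1],[0,0,0.15,0,0,0,-0.1]]' | grep -E 'pos|force'
python3 -m inch '[[0,0,0.04,0,0,0,-0.1],[0,0,0.07,0,0,0,-0.1],[0,0,0.07,0,0,0,-0.1]]'| grep -E 'pos|force'
python3 -m inch '[[0,0,0,0,0,0,-1],[0,0,0,0,0,0,-1],[0,0,0,0,0,0,-1],[0,0,0,0,0,0,-1],[0,0,0,0,0,0,-1]]' 8 >/dev/null; python3 v.py
python3 - <<'E'
from h import *
f=snap("side"); C=cloud(f)
for v in range(158,174):
    print(v,*[f"{tov(C[v,u])[0]:.0f},{tov(C[v,u])[1]:.0f},{C[v,u,2]:.0f}" for u in range(255,287,1) if abs(tov(C[v,u])[1])<30 and C[v,u,2]>76 and f["depth"][v,u]>0])
E
```

```text
tool_pos: [517.9, -24.0, 80.0]
wrist_force: [0.1, -0.0, 0.1]
gripper_force: 0.0
tool_pos: [518.4, -23.9, 73.5]
wrist_force: [-0.6, -0.1, -1.2]
gripper_force: 0.0
t 5.5 vice [1.2 1.9] z 74.1 turn needed [ 0.0004 -0.     -0.0002] F [ 1.8 -0.5 -0.4] w 18.7 8.0
158 23,19,121 20,14,120 16,19,122 13,15,121 10,13,120 -11,10,121 -15,15,123 -17,6,121 -21,11,122 -26,15,124 -27,-3,118
159 26,4,113 20,12,116 18,9,115 14,6,114 9,16,118 -10,4,115 -13,3,115 -19,14,120 -22,16,121 -24,6,117
160 24,10,111 21,11,112 18,5,110 12,19,115 11,3,110 -12,14,115 -15,14,116 -18,10,114 -22,11,115 -25,12,116
161 24,13,108 21,11,108 18,4,106 14,7,107 10,10,109 -11,10,110 -15,13,112 -18,10,111 -22,9,111 -26,15,113
162 24,13,105 21,10,104 17,11,105 14,5,103 9,16,107 8,-2,101 2,-10,99 -2,-4,101 -4,-15,98 -12,16,109 -15,12,108 -19,13,108 -22,14,109 -26,13,109
163 24,12,101 20,15,102 16,15,102 14,9,100 10,11,102 9,-6,96 5,-1,98 -3,-1,98 -5,-10,96 -11,8,102 -14,6,102 -19,14,105 -22,13,105 -25,8,104
164 21,6,95 17,10,97 12,18,100 9,12,98 8,2,95 3,9,98 -1,9,98 -4,9,98 -6,-3,94 -12,12,100 -15,9,99 -20,16,102 -22,10,100 -24,-4,96
165 19,17,95 16,14,94 13,12,94 10,8,93 4,20,98 1,17,97 -2,16,97 -5,15,97 -7,5,93 -13,16,98 -16,15,98 -20,16,98 -23,17,99 -24,1,94
166 21,8,89 16,13,90 13,11,90 9,16,92 4,22,94 -0,28,97 -4,30,98 -6,20,95 -8,9,91 -12,12,93 -16,13,93 -21,25,98 -22,11,93 -24,-3,89
167 19,18,88 17,7,85 12,14,87 -7,24,92 -10,18,91 -12,10,88 -16,12,89 -20,14,90 -22,7,88
168 17,9,82 13,10,82 -6,-9,77 -12,8,84 -15,8,84 -20,19,88 -24,17,88
169 -12,8,80 -17,19,84 -20,12,82
170
171
172
173
```

```bash
python3 -m inch '[[0.018,0,-0.14,0,0,0,-1],[0.072,0,-0.27,0,0,0,-1],[0.158,0,-0.382,0,0,0,-1],[0.27,0,-0.468,0,0,0,-1],[0.27,0,-0.468,0,0,0,-1]]' | grep -E 'pos|force|width'
python3 -m inch '[[0.07,0,-0.035,0,0,0,-1],[0.13,0,-0.054,0,0,0,-1],[0.2,0,-0.068,0,0,0,-1],[0.28,0,-0.072,0,0,0,-1],[0.29,0,-0.072,0,0,0,-1]]' | grep -E 'pos|force|width'
python3 - <<'E'
from h import *
pv(); f=snap("side","s3",(220,90,340,200),5)
E
```

```text
tool_pos: [522.1, 3.9, 122.4]
wrist_force: [0.8, -4.0, 6.0]
gripper_width: 18.8
gripper_force: 8.0
tool_pos: [525.1, 32.9, 129.0]
wrist_force: [0.5, -2.9, 9.9]
gripper_width: 18.5
gripper_force: 8.0
t 6.5 vice [ 1.4 59.1] z 129.0 turn needed [0.0007 0.     0.0003] F [ 0.5 -2.9  9.9] w 18.5 8.0
```

View pics/s3.png

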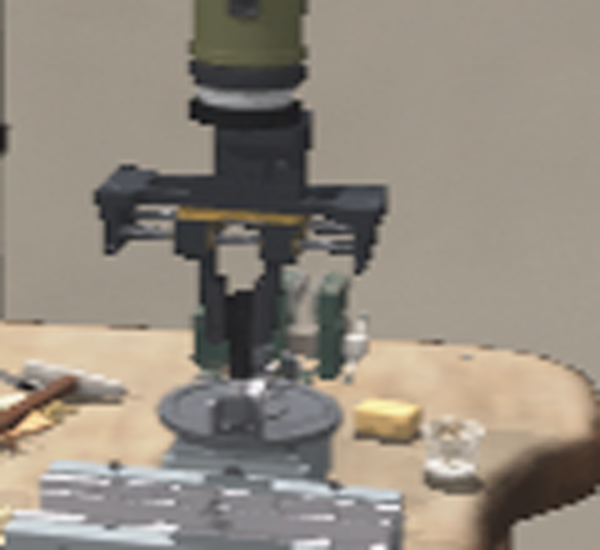

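```bash
python3 -m inch '[[0,0,0,0,0,0,-0.1],[0,0,0,0,0,0,-0.1],[0,0,0,0,0,0,-0.1]]' | grep -E 'force|width'
python3 -m inch '[[-0.4,0,0,0,0,0,-0.1],[-0.8,0,0,0,0,0,-0.1],[-1,0,0,0,0,0,-0.1],[-1,0,0,0,0,0,-0.1]]' | grep -E 'force|width'
python3 -m inch '[[-0.1,0,0.1,0,0,0,-0.3],[-0.1,0,0.3,0,0,0,-0.3],[-0.1,0,0.35,0,0,0,-0.3],[-0.1,0,0.35,0,0,0,-0.3]]' | grep -E 'force|width'
python3 - <<'E'
from h import *
pv(); f=snap("side"); C=cloud(f); g=snap("top")
a=cv2.resize(f["img"][120:190,235:305,::-1],None,fx=5.5,fy=5.5,interpolation=cv2.INTER_CUBIC)
b=cv2.resize(g["img"][180:250,285:355,::-1],None,fx=5.5,fy=5.5,interpolation=cv2.INTER_CUBIC)
cv2.imwrite("pics/s4.png",np.hstack([a,b]))
for v in range(150,170,2): print(v,*[f"{tov(C[v,u])[0]:.0f},{tov(C[v,u])[1]:.0f},{C[v,u,2]:.0f}" for u in range(250,292,1) if -80<tov(C[v,u])[1]<-25 and C[v,u,2]>82 and f["depth"][v,u]>0])
E
```

```text
wrist_force: [-0.3, -0.6, -0.5]
gripper_width: 39.1
gripper_force: 0.0
wrist_force: [0.2, -0.1, -0.1]
gripper_width: 39.9
gripper_force: 0.0
wrist_force: [-0.6, -0.2, 0.2]
gripper_width: 30.8
gripper_force: 0.0
t 7.7 vice [ -0.1 -50.7] z 91.9 turn needed [-0.0007 -0.0002  0.0006] F [-0.6 -0.2  0.2] w 30.8 0.0
150 26,-37,133 -20,-40,136 -23,-43,135 -28,-37,138 -31,-36,138 -34,-46,135
152 28,-46,123 -20,-45,127 -24,-39,129 -27,-43,128 -31,-44,128 -33,-56,125
154 27,-40,117 -20,-44,120 -24,-43,121 -28,-38,122 -31,-44,121
156 27,-44,108 -21,-42,113 -25,-37,115 -29,-36,116 -31,-43,114
158 -17,-45,104 -20,-46,104 -25,-39,107 -29,-37,108 -30,-55,102
160 5,-48,94 -1,-32,100 -2,-46,95 -6,-49,94 -13,-73,87 -18,-65,90 -25,-38,99
162 5,-49,86 -0,-40,89 -3,-42,89 -6,-45,88 -15,-65,82
164
166
168
```

View pics/s4.png

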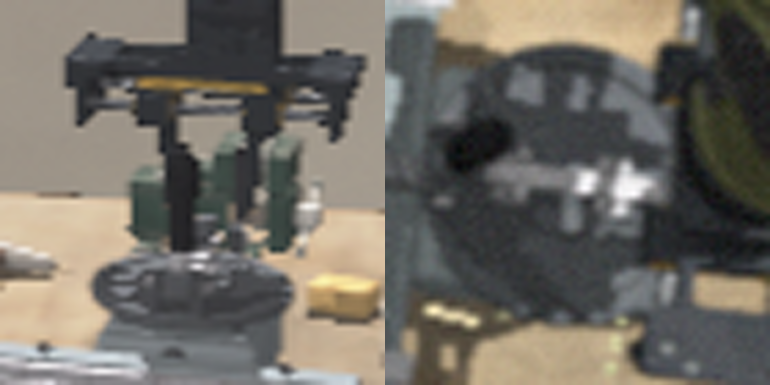

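```bash
python3 -m inch '[[0,0,0.05,0,0,0,-0.3],[0,0,0.08,0,0,0,-0.3],[0,0,0.08,0,0,0,-1],[0,0,0.08,0,0,0,-1],[0,0,0.08,0,0,0,-1]]' 20| grep -E 'pos|force|width'
python3 -m inch '[[0,0,0,0,0,0,-1],[0,0,0,0,0,0,-1]]' 20| grep -E 'pos|force|width'
python3 -m inch '[[0.04,0,0,0,0,0,-1],[0.08,0,0,0,0,0,-1],[0.12,0,0,0,0,0,-1],[0.16,0,0,0,0,0,-1],[0.175,0,0,0,0,0,-1]]'| grep -E 'pos|force|width'
python3 -m inch '[[0.01,0,0,0,0,0,-1],[0.01,0,0,0,0,0,-1]]'| grep -E 'pos|force|width'; python3 v.py
```

```text
tool_pos: [513.5, -77.7, 85.1]
wrist_force: [1.4, -0.2, -2.2]
gripper_width: 12.7
gripper_force: 20.0
tool_pos: [513.5, -77.7, 85.0]
wrist_force: [1.1, 0.2, -0.9]
gripper_width: 12.3
gripper_force: 20.0
tool_pos: [513.8, -72.2, 85.1]
wrist_force: [3.0, -25.4, 1.9]
gripper_width: 13.0
gripper_force: 20.0
tool_pos: [513.8, -72.2, 85.1]
wrist_force: [1.7, -24.8, 0.8]
gripper_width: 12.4
gripper_force: 20.0
t 9.2 vice [  0.9 -46.5] z 85.1 turn needed [-0.0006  0.0055 -0.0036] F [  1.7 -24.8   0.8] w 12.4 20.0
```

```bash
python3 -m inch '[[-0.13,0,0,0,0,0,-1],[-0.13,0,0,0,0,0,-1],[-0.13,0,0,0,0,0,-0.5],[-0.13,0,0,0,0,0,-0.3]]' 20| grep -E 'pos|force|width'
python3 - <<'E'
from h import *
pv(); f=snap("side"); C=cloud(f); g=snap("top"); G=cloud(g)
for v in range(134,172,3): print(v,*[f"{tov(C[v,u])[0]:.0f},{tov(C[v,u])[1]:.0f},{C[v,u,2]:.0f}" for u in range(250,292,1) if 15<tov(C[v,u])[1]<90 and C[v,u,2]>82 and f["depth"][v,u]>0])
print("top")
for v in range(196,216,2): print(v,*[f"{tov(G[v,u])[0]:.0f},{tov(G[v,u])[1]:.0f},{G[v,u,2]:.0f}" for u in range(290,320,1) if G[v,u,2]>82 and g["depth"][v,u]>0])
E
```

```text
tool_pos: [513.0, -70.2, 84.8]
wrist_force: [-0.2, -0.2, -0.7]
gripper_width: 26.5
gripper_force: 0.0
t 9.6 vice [ -0.1 -44.6] z 84.8 turn needed [-0.0004 -0.0005  0.0005] F [-0.2 -0.2 -0.7] w 26.5 0.0
134
137
140
143
146
149 8,48,164 4,54,166 -1,61,168 -3,57,167 -6,49,165 -8,46,164
152 6,58,156 3,56,156 1,51,155 -3,53,156 -7,56,157 -9,47,154
155 6,57,145 3,56,145 -0,56,146 -3,51,144 -7,52,145 -9,48,144
158 5,60,136 3,57,135 -1,58,136 -3,51,134 -6,49,133
161 6,54,123 2,59,125 -1,56,124 -5,59,126 -7,49,123
164 4,62,115 0,66,117 -2,62,116 -6,60,115 -9,60,116
167 5,55,102 1,60,104 -2,60,104 -7,67,107
170 19,57,91 14,65,94 11,60,92 6,69,96 4,62,94 -0,66,95 -4,71,97 -7,67,96 -11,66,96 -14,67,97 -15,51,91
top
196
198
200
202 15,66,95 16,63,93 16,61,96 17,58,92 17,56,93 18,53,88 6,50,164 6,47,166 6,45,167 6,43,168 6,41,165 7,38,162
204 11,65,90 11,62,91 12,60,88 11,58,95 11,55,95 6,55,126 3,54,145 1,53,158 1,51,165 0,49,168 1,47,167 0,45,172 0,43,172 1,40,168 2,38,167 2,36,170 3,33,164
206 7,66,84 5,64,94 5,62,97 5,60,98 2,59,122 1,57,127 -1,56,140 -2,54,150 -3,52,154 -3,51,161 -4,49,167 -5,47,171 -4,44,166 -4,42,169 -3,40,167 -3,37,167 -3,35,169 -1,32,162
208 1,66,92 -1,64,101 0,62,98 -2,60,113 -4,59,124 -3,57,125 -5,55,139 -6,53,144 -7,52,150 -7,50,157 -8,48,162 -8,46,165 -8,44,166 -8,41,166 -7,39,165 -7,37,167 7,21,82
210 -4,66,89 -6,64,102 -5,61,100 -5,59,101 -7,58,114 -8,56,121 -8,54,125 -9,52,131 -9,50,135 -9,48,139 -10,46,144 -11,44,152
212 -10,65,94 -10,63,99 -9,61,94 -9,58,97 -9,56,97 -8,53,93 -8,48,96 -8,46,95 -7,44,96 -7,41,93 -1,3,83
214 -15,67,92 -15,65,96 -15,63,95 -14,60,96 -14,57,93 -14,55,98 -13,53,93 -13,50,96 -9,32,85
```

```bash
python3 -m inch '[[0,0,-0.4,0,0,0,-1],[0,0,-0.56,0,0,0,-1],[0.3,0,-0.56,0,0,0,-1],[0.63,0,-0.56,0,0,0,-1],[0.63,0,-0.56,0,0,0,-1]]' 10| grep -E 'pos|force|width'
python3 -m inch '[[0.05,0,0,0,0,0,-1],[0.1,0,0,0,0,0,-1],[0.15,0,0,0,0,0,-1],[0.18,0,0,0,0,0,-1],[0.18,0,0,0,0,0,-1]]'| grep -E 'force'; python3 v.py
python3 -m inch '[[0.02,0,0,0,0,0,-1],[0.03,0,0,0,0,0,-1],[0.03,0,0,0,0,0,-1]]'| grep -E 'force'; python3 v.py
python3 -m inch '[[0.02,0,0,0,0,0,-1],[0.03,0,0,0,0,0,-1],[0.03,0,0,0,0,0,-1]]'| grep -E 'force'; python3 v.py
```

```text
tool_pos: [520.6, -2.7, 141.5]
wrist_force: [-0.0, -0.3, 0.3]
gripper_width: 0.3
gripper_force: 0.0
wrist_force: [-0.2, 0.5, 0.5]
gripper_force: 0.3
t 10.7 vice [ 0.7 34.5] z 140.9 turn needed [ 0.     -0.     -0.0002] F [-0.2  0.5  0.5] w 0.6 0.3
wrist_force: [-0.0, -0.7, -0.3]
gripper_force: 0.3
t 11.0 vice [ 0.7 37.6] z 140.9 turn needed [ 0.     -0.     -0.0001] F [-0.  -0.7 -0.3] w 0.7 0.3
wrist_force: [0.2, -0.3, 0.4]
gripper_force: 0.3
t 11.3 vice [ 0.7 40.6] z 140.9 turn needed [ 0.      0.     -0.0001] F [ 0.2 -0.3  0.4] w 0.5 0.3
```

```bash
cat > hc.py <<'E'
from h import *
pv(); f=snap("side"); C=cloud(f)
for v in range(134,172,3): print(v,*[f"{tov(C[v,u])[0]:.0f},{tov(C[v,u])[1]:.0f},{C[v,u,2]:.0f}" for u in range(250,292,1) if 15<tov(C[v,u])[1]<90 and C[v,u,2]>100 and f["depth"][v,u]>0])
E
python3 hc.py
```

```text
t 11.3 vice [ 0.7 40.6] z 140.9 turn needed [ 0.      0.     -0.0001] F [ 0.2 -0.3  0.4] w 0.5 0.3
134 28,77,222 25,76,222 21,77,223 19,69,221 15,73,222 13,68,221 8,79,224 6,68,221 7,46,216 -12,76,225 -14,70,223 -17,70,224 -21,75,225 -25,76,226 -28,76,226 -31,72,225 -33,64,223 -38,73,226 -41,70,225 -43,66,224 -48,73,227 -51,72,227 -53,62,224 -57,68,226 -60,64,225 -63,68,226 -67,72,228 -69,58,224 -74,72,228 -76,67,227
137 15,52,206 13,49,206 9,49,206 7,40,204 -11,51,208 -15,55,209 -18,50,208 -23,59,211 -25,52,209 -29,56,210
140 16,47,194 12,49,195 9,51,196 7,42,194 4,36,192 1,36,193 -3,37,193 -6,34,192 -12,51,198 -16,54,199 -19,52,198
143 15,49,185 12,49,185 9,49,185 6,45,184 1,54,187 -1,48,185 -4,45,185 -10,57,189 -12,53,188 -15,51,187 -19,49,187
146 14,54,175 12,49,174 8,54,176 5,50,175 2,49,175 0,35,171 -6,52,176 -9,53,177 -12,50,176 -16,52,177 -16,33,172
149 12,49,164 5,67,170 2,66,170 -1,64,169 -4,60,168 -7,60,169 -9,51,166 -14,58,168 -17,58,169
152 9,65,158 4,70,160 0,73,161 -2,69,160 -6,71,161 -8,65,160 -9,50,155 -13,51,156
155 8,68,149 5,62,147 0,73,151 -2,65,149 -6,66,149 -10,71,151
158 8,65,137 4,68,139 1,67,139 -3,71,140 -6,68,139 -9,62,138
161 4,68,128 1,65,127 -3,66,128 -5,61,127 -8,56,125
164 8,64,116 3,70,118 -0,70,118 -4,74,120 -6,66,118 -9,59,115
167 4,63,105 -0,68,107 -3,66,106 -5,56,103
170
```

```bash
python3 -m inch '[[0.02,0,0,0,0,0,-1],[0.03,0,0,0,0,0,-1],[0.03,0,0,0,0,0,-1]]'| grep -E 'force'; python3 v.py
python3 -m inch '[[0.02,0,0,0,0,0,-1],[0.03,0,0,0,0,0,-1],[0.03,0,0,0,0,0,-1]]'| grep -E 'force'; python3 hc.py
```

```text
wrist_force: [-0.8, -5.4, 3.0]
gripper_force: 2.6
t 11.7 vice [ 0.6 41.4] z 140.9 turn needed [-0.0002  0.001  -0.0007] F [-0.8 -5.4  3. ] w 0.4 2.6
wrist_force: [-1.5, -9.2, 5.5]
gripper_force: 4.7
t 11.9 vice [ 0.4 42. ] z 141.0 turn needed [-0.0004  0.0021 -0.0013] F [-1.5 -9.2  5.5] w 0.5 4.7
134 29,74,221 25,78,223 22,72,221 17,80,224 14,81,224 10,86,226 8,77,224 7,64,220 6,52,217 -8,76,225 -11,70,223 -15,74,224 -18,73,225 -21,74,225 -25,79,227 -28,78,227 -32,79,227 -33,66,224 -37,68,225 -40,69,225 -45,76,227 -46,64,224 -51,73,227 -53,62,224 -57,68,226 -60,69,227 -63,65,226 -67,71,228 -70,69,227 -74,72,228 -76,64,226
137 16,50,206 11,57,208 9,51,206 6,46,205 -12,58,210 -16,56,210 -18,53,209 -22,55,210 -25,52,209 -31,72,215
140 15,52,196 11,54,197 9,51,196 7,43,194 3,42,194 -1,45,195 -2,33,192 -8,51,197 -12,55,199 -15,49,197 -19,54,199
143 14,58,187 12,52,186 9,47,184 5,52,186 1,52,186 -1,45,185 -5,50,186 -9,54,188 -12,54,188 -16,53,188 -18,49,187
146 15,52,175 11,56,176 7,55,176 4,54,176 1,54,177 -0,40,173 -6,55,177 -10,57,178 -13,53,177 -16,51,177 -17,40,174
149 10,59,167 6,63,168 2,63,169 -1,64,169 -5,65,170 -7,59,168 -10,56,168 -13,53,167 -16,52,167
152 8,69,159 5,63,158 1,72,161 -3,73,162 -6,72,162 -9,66,160 -11,59,158 -12,47,154 -16,46,155
155 7,71,150 3,74,151 1,65,148 -2,65,149 -6,69,150 -8,62,148
158 8,65,137 5,63,137 0,70,139 -3,71,140 -6,66,139 -9,64,138
161 4,69,128 1,64,127 -2,62,127 -6,64,127 -8,58,126
164 9,57,113 4,63,116 -0,70,118 -4,69,118 -7,69,118 -9,62,116
167 5,60,104 0,65,106 -3,63,105 -5,55,103
170
```

```bash
python3 -m inch '[[-0.3,0,0,0,0,0,-0.3],[-0.7,0,0,0,0,0,-0.3],[-0.93,0,0.1,0,0,0,-0.3],[-0.93,0,0.4,0,0,0,-0.3],[-0.93,0,0.56,0,0,0,-0.3]]' 20| grep -E 'pos|force|width'
python3 -m inch '[[0,0,0,0,0,0,-1],[0,0,0,0,0,0,-1],[0,0,0,0,0,0,-1],[0,0,0,0,0,0,-1]]' 25| grep -E 'pos|force|width'
python3 -m inch '[[0.03,0,0,0,0,0,-1],[0.06,0,0,0,0,0,-1],[0.09,0,0,0,0,0,-1],[0.115,0,0,0,0,0,-1],[0.12,0,0,0,0,0,-1]]'| grep -E 'pos|force|width'
python3 v.py
```

```text
tool_pos: [513.1, -72.7, 83.6]
wrist_force: [-0.4, 0.2, -1.1]
gripper_width: 31.0
gripper_force: 0.0
tool_pos: [514.2, -71.5, 85.5]
wrist_force: [1.2, 1.4, -3.4]
gripper_width: 12.4
gripper_force: 25.0
tool_pos: [515.4, -59.9, 85.4]
wrist_force: [0.8, -2.9, 3.6]
gripper_width: 12.3
gripper_force: 25.0
t 13.4 vice [  1.2 -34.1] z 85.4 turn needed [ 0.0004 -0.     -0.    ] F [ 0.8 -2.9  3.6] w 12.3 25.0
```

```bash
python3 -m inch '[[0.02,0,0,0,0,0,-1],[0.04,0,0,0,0,0,-1],[0.04,0,0,0,0,0,-1]]'| grep -E 'pos|force|width'; python3 v.py
python3 -m inch '[[-0.04,0,0,0,0,0,-0.5],[-0.04,0,0,0,0,0,-0.3],[-0.04,0,-0.4,0,0,0,-0.3],[-0.04,0,-0.56,0,0,0,-0.3]]' 10| grep -E 'pos|force|width'
python3 - <<'E'
from h import *
pv(); f=snap("side"); C=cloud(f); 
for v in range(156,166,1): print(v,*[f"{tov(C[v,u])[0]:.0f},{tov(C[v,u])[1]:.0f},{C[v,u,2]:.0f}" for u in range(250,292,1) if -80<tov(C[v,u])[1]<-5 and 80<C[v,u,2]<110 and f["depth"][v,u]>0])
E
```

```text
tool_pos: [515.5, -58.5, 85.4]
wrist_force: [0.7, -7.7, 5.3]
gripper_width: 12.0
gripper_force: 25.0
t 13.7 vice [  1.2 -32.7] z 85.4 turn needed [ 0.0002  0.001  -0.0007] F [ 0.7 -7.7  5.3] w 12.0 25.0
tool_pos: [515.1, -58.8, 142.4]
wrist_force: [-0.2, -0.4, 0.3]
gripper_width: 30.8
gripper_force: 0.0
t 14.1 vice [  0.8 -33.1] z 142.4 turn needed [ 0.0003 -0.0006  0.0003] F [-0.2 -0.4  0.3] w 30.8 0.0
156
157
158
159
160 2,-30,100 -1,-33,99 -4,-34,99 -13,-71,88 -16,-77,86
161 2,-28,97 -2,-27,97 -4,-34,95 -14,-68,85 -17,-72,84 -20,-75,83
162 1,-23,95 -2,-26,94 -5,-30,93 -18,-63,83 -22,-63,83
163 2,-32,88 -3,-23,91 -7,-19,93
164 1,-25,87 -2,-26,86 -5,-33,84
165 1,-27,82 -3,-25,83
```

```bash
sed -i 's/^YAW=/YAW=/; s/^O=np.array(\[517.7,-25.8\]); YAW=-0.1025/YAW=-0.1025; O=np.array([517.7+1.1,-25.8+0.9])/' h.py
python3 -m inch '[[0.3,0,0.13,0,0,0,-0.1],[0.7,0,0.13,0,0,0,-0.1],[0.9,0,0.13,0,0,0,-0.1],[0.9,0,0.13,0,0,0,-0.1]]' | grep -E 'force'
python3 -m inch '[[0,0,0,0,0,0,-1],[0,0,0,0,0,0,-1],[0,0,0,0,0,0,-1],[0,0,0,0,0,0,-1]]' 15| grep -E 'force|width'; python3 v.py
python3 -m inch '[[-0.012,-0.114,0,0,0,0,-1],[-0.048,-0.228,0,0,0,0,-1],[-0.048,-0.228,0,0,0,0,-1]]'| grep -E 'force|width'; python3 v.py
```

```text
wrist_force: [0.0, 0.3, -0.2]
gripper_force: 0.0
wrist_force: [1.0, -0.8, -2.3]
gripper_width: 18.6
gripper_force: 15.0
t 14.9 vice [-0.2 52.7] z 127.7 turn needed [-0.0001  0.0004 -0.0009] F [ 1.  -0.8 -2.3] w 18.6 15.0
wrist_force: [-1.0, -3.6, -2.3]
gripper_width: 18.7
gripper_force: 15.0
t 15.2 vice [-24.4  47.2] z 127.7 turn needed [-0.0007  0.0009 -0.0008] F [-1.  -3.6 -2.3] w 18.7 15.0
```

```bash
python3 -m inch '[[-0.137,-0.188,0,0,0,0,-1],[-0.339,-0.305,0,0,0,0,-1],[-0.571,-0.329,0,0,0,0,-1],[-0.792,-0.257,0,0,0,0,-1]]'| grep -E 'force|width'; python3 v.py
python3 -m inch '[[-0.173,0.156,0,0,0,0,-1],[-0.268,0.369,0,0,0,0,-1],[-0.268,0.601,0,0,0,0,-1],[-0.173,0.814,0,0,0,0,-1],[0,0.97,0,0,0,0,-1]]'| grep -E 'force|width'; python3 v.py
python3 -m inch '[[0.221,0.072,0,0,0,0,-1],[0.453,0.048,0,0,0,0,-1],[0.655,-0.069,0,0,0,0,-1],[0.792,-0.257,0,0,0,0,-1],[0.84,-0.485,0,0,0,0,-1]]'| grep -E 'force|width'; python3 v.py
```

```text
wrist_force: [1.7, 4.7, -4.9]
gripper_width: 18.5
gripper_force: 15.0
t 15.7 vice [-50.  -28.5] z 127.7 turn needed [-0.0006 -0.0006  0.0006] F [ 1.7  4.7 -4.9] w 18.5 15.0
wrist_force: [-4.2, -1.4, 1.5]
gripper_width: 18.4
gripper_force: 15.0
t 16.1 vice [ 48.1 -32.5] z 127.7 turn needed [-0.0009  0.0009 -0.0016] F [-4.2 -1.4  1.5] w 18.4 15.0
wrist_force: [3.1, -8.0, -4.1]
gripper_width: 18.4
gripper_force: 15.0
t 16.6 vice [ 0.2 53.5] z 127.7 turn needed [ 0.0003  0.0007 -0.0004] F [ 3.1 -8.  -4.1] w 18.4 15.0
```

```bash
python3 -m inch '[[-0.048,-0.228,0,0,0,0,-1],[-0.185,-0.416,0,0,0,0,-1],[-0.387,-0.533,0,0,0,0,-1],[-0.619,-0.557,0,0,0,0,-1],[-0.84,-0.485,0,0,0,0,-1]]'| grep -E 'force|width'
python3 -m inch '[[-0.173,0.156,0,0,0,0,-1],[-0.268,0.369,0,0,0,0,-1],[-0.268,0.601,0,0,0,0,-1],[-0.173,0.814,0,0,0,0,-1],[0,0.97,0,0,0,0,-1]]'| grep -E 'force|width'; python3 v.py
python3 -m inch '[[0.221,0.072,0,0,0,0,-1],[0.453,0.048,0,0,0,0,-1],[0.655,-0.069,0,0,0,0,-1],[0.792,-0.257,0,0,0,0,-1],[0.84,-0.485,0,0,0,0,-1]]'| grep -E 'force|width'; python3 v.py
python3 -m inch '[[0,-0.04,0,0,0,0,-1],[0,-0.06,0,0,0,0,-1],[0,-0.06,0,0,0,0,-1]]'| grep -E 'force|width'; python3 v.py
python3 - <<'E'
from h import *
g=snap("top","v5",(180,130,370,280),4)
E
```

```text
wrist_force: [1.3, 3.8, -4.4]
gripper_width: 18.5
gripper_force: 15.0
wrist_force: [-3.8, -2.0, 2.6]
gripper_width: 18.4
gripper_force: 15.0
t 17.6 vice [ 48.  -32.4] z 127.7 turn needed [-0.001   0.0009 -0.0016] F [-3.8 -2.   2.6] w 18.4 15.0
wrist_force: [2.2, -8.8, -4.3]
gripper_width: 18.1
gripper_force: 15.0
t 18.1 vice [ 0.2 53.5] z 127.8 turn needed [ 0.0003  0.0007 -0.0004] F [ 2.2 -8.8 -4.3] w 18.1 15.0
wrist_force: [11.3, -2.5, -9.0]
gripper_width: 18.4
gripper_force: 14.9
t 18.4 vice [-0.6 54.4] z 128.4 turn needed [ 0.0031 -0.0007 -0.0009] F [11.3 -2.5 -9. ] w 18.4 14.9
```

View pics/v5.png

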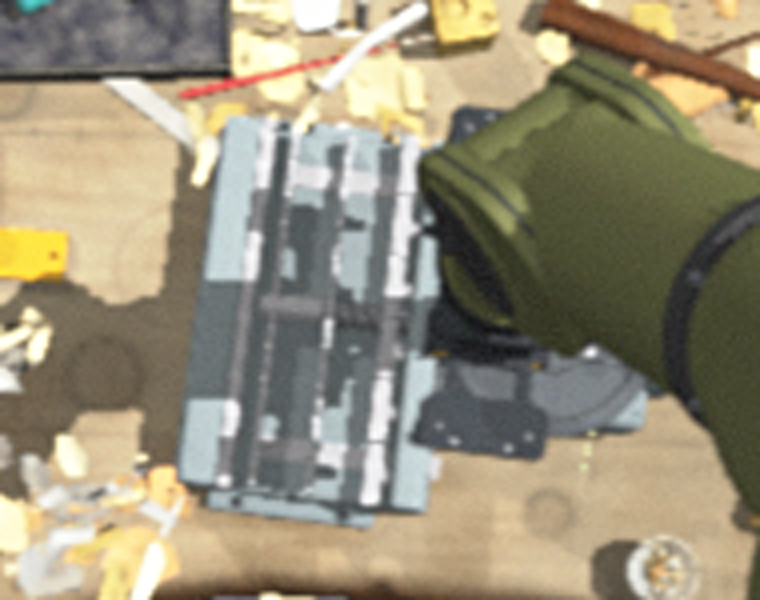

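```bash
python3 -m inch '[[0,0.06,0,0,0,0,-0.1],[0,0.06,0,0,0,0,-0.1],[0,0.06,0,0,0,0,-0.1]]'| grep -E 'force|width'
python3 -m inch '[[0.4,0,0,0,0,0,-0.1],[0.8,0,0,0,0,0,-0.1],[1,0,0,0,0,0,0.3],[1,0,0,0,0,0,0.3]]'| grep -E 'force|width'
python3 v.py
cat > pl.py <<'E'
from see import *
def find(f,K=6):
    big=cv2.resize(f["img"],None,fx=K,fy=K,interpolation=cv2.INTER_CUBIC); hsv=cv2.cvtColor(big,cv2.COLOR_RGB2HSV)
    m=cv2.inRange(hsv,(15,150,130),(32,255,255)); m[:,:125*K]=0; m[:,300*K:]=0
    m=cv2.morphologyEx(m,cv2.MORPH_CLOSE,np.ones((9,9)))
    out=[]
    for c in cv2.findContours(m,cv2.RETR_EXTERNAL,cv2.CHAIN_APPROX_NONE)[0]:
        if cv2.contourArea(c)<K*K*150: continue
        out.append((c.astype(float)+.5)/K-.5)
    return out,m
if __name__=="__main__":
    f=snap("top"); cs,m=find(f)
    for c in cs:
        r=prect(c,f,8); print("rect",np.round(r,2),c.min((0,1)),c.max((0,1)))
    # split merged blob by the column u=171.6
    K=6; vv,uu=np.nonzero(m[int(180*K):int(215*K),int(140*K):int(205*K)]); uu=uu/K+140; vv=vv/K+180
    for s in(uu<171.3,uu>172.2):
        pts=np.stack([uu[s],vv[s]],1)[:,None]; 
        hull=cv2.convexHull(pts.astype(np.float32)); r=prect(hull,f,8)
        print("plate",np.round(r,2),"mean",ray(f,*pts.mean((0,1)),8)[:2].round(1),"vice",tov(r[:2]).round(1),"area-ang")
        P=np.array([ray(f,u,v,8)[:2] for u,v in pts[::7,0]]); w,V=np.linalg.eigh(np.cov(P.T)); print("  pca ang",(np.arctan2(V[1,1],V[0,1])%np.pi).round(3),np.sqrt(w*12).round(1))
    x,y,X,Y=140,180,205,215
    cv2.imwrite("pics/pl.png",cv2.resize(f["img"][y:Y,x:X,::-1],None,fx=10,fy=10,interpolation=cv2.INTER_CUBIC))
E
python3 pl.py
```

```text
wrist_force: [-0.3, 0.5, -0.6]
gripper_width: 38.9
gripper_force: 0.0
wrist_force: [-0.2, -0.5, -0.2]
gripper_width: 53.5
gripper_force: 0.0
t 19.2 vice [ -1.4 159.3] z 128.2 turn needed [-0.     -0.0011  0.0019] F [-0.2 -0.5 -0.2] w 53.5 0.0
rect [572.41 357.11 130.63  39.12   1.54] [147.08333333 185.08333333] [196.25 200.25]
plate [572.68 388.38  65.18  33.99   1.42] mean [572.5 389. ] vice [ 11.3 416.6] area-ang
  pca ang 1.418 [32.6 62.3]
plate [572.07 323.43  65.77  34.93   1.56] mean [571.9 323.4] vice [ 17.3 352. ] area-ang
  pca ang 1.548 [33.8 64.5]
```

View pics/pl.png

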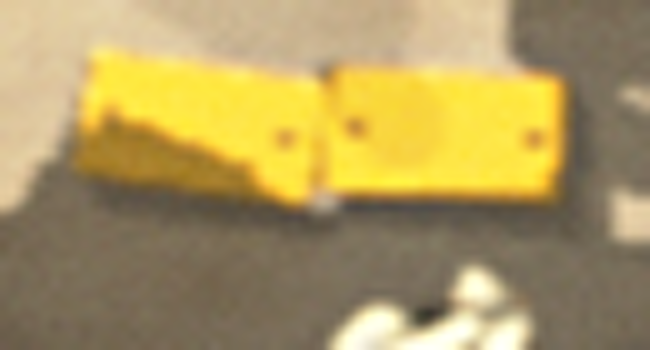

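```bash
python3 -m inch '[[0.4,0.05,0,0,0,0,0.25],[0.8,0.09,0,0,0,-0.01,0.25],[0.96,0.09,0.2,0,0,-0.02,0.25],[0.96,0.09,0.2,0,0,-0.026,0.25]]'| grep -E 'force|width'
python3 -m inch '[[0.4,0.1,0,0,0,0,0.25],[0.8,0.1,0.2,0,0,0,0.25],[0.95,0.17,0.4,0,0,0,0.25],[0.95,0.17,0.45,0,0,0,0.25],[0.95,0.17,0.45,0,0,0,0.25]]'| grep -E 'force|width'
python3 - <<'E'
from h import *
pv(1.55); f=snap("side"); C=cloud(f); t=sense()["tool_pos"]; print("world",np.round(t,1))
u0,v0=map(int,proj(f,[t[0],t[1]+9,40])); print(u0,v0)
for v in range(v0-6,v0+40,2): print(v,*[f"{C[v,u,0]:.0f},{C[v,u,1]:.0f},{C[v,u,2]:.0f}" for u in range(u0-45,u0+45,3) if abs(C[v,u,1]-t[1])<40 and 4<C[v,u,2]<100 and f["depth"][v,u]>0 and abs(C[v,u,0]-t[0])<60])
E
```

```text
wrist_force: [-0.7, -1.0, -1.0]
gripper_width: 54.9
gripper_force: 0.0
wrist_force: [0.3, 0.1, 0.4]
gripper_width: 55.1
gripper_force: 0.0
t 20.1 vice [ 18.3 342.3] z 62.0 turn needed [-0.0006  0.0015 -0.0009] F [0.3 0.1 0.4] w 55.1 0.0
world [572.6 313.9  62.9]
242 220
214
216
218
220
222
224
226 586,298,8 577,297,8
228 585,307,6 576,309,8 567,310,9 558,305,7
230 583,321,7 574,326,9 566,319,7 557,315,5 523,309,4
232 590,336,7 581,339,9 573,331,6 564,335,9 530,322,4 521,325,6
234 588,352,9 580,346,6 572,341,5 563,345,7 520,339,7
236 519,349,6
238
240
242
244
246
248
250
252
254
256
258
```

```bash
cat > fing.py <<'E'
from h import *
pv(1.55); f=snap("side"); C=cloud(f); t=sense()["tool_pos"]; print("world",np.round(t,1))
lo=t[2]-25
m=(f["depth"]>0)&(abs(C[...,1]-t[1])<22)&(abs(C[...,0]-t[0])<60)&(C[...,2]>max(lo,12))&(C[...,2]<t[2]+60)
vs=np.nonzero(m.any(1))[0]
for v in vs[::2]:
    p=C[v][m[v]]; l=p[p[:,0]>t[0]]; r=p[p[:,0]<=t[0]]
    print(v,[ (q[:,0].min().round(0),q[:,0].max().round(0),np.median(q[:,1]).round(0),np.median(q[:,2]).round(0)) for q in(r,l) if len(q)])
E
python3 fing.py
```

```text
t 20.2 vice [ 18.9 342.5] z 62.9 turn needed [-0.0002  0.0012 -0.0011] F [0.1 0.4 1. ] w 55.0 0.0
world [573.  314.3  63.5]
191 [(np.float64(606.0), np.float64(606.0), np.float64(303.0), np.float64(121.0))]
193 [(np.float64(607.0), np.float64(615.0), np.float64(323.0), np.float64(123.0))]
195 [(np.float64(527.0), np.float64(543.0), np.float64(324.0), np.float64(121.0)), (np.float64(599.0), np.float64(614.0), np.float64(322.0), np.float64(116.0))]
197 [(np.float64(527.0), np.float64(543.0), np.float64(325.0), np.float64(115.0)), (np.float64(600.0), np.float64(615.0), np.float64(323.0), np.float64(111.0))]
199 [(np.float64(527.0), np.float64(544.0), np.float64(323.0), np.float64(108.0)), (np.float64(600.0), np.float64(615.0), np.float64(323.0), np.float64(104.0))]
201 [(np.float64(529.0), np.float64(540.0), np.float64(326.0), np.float64(103.0)), (np.float64(600.0), np.float64(615.0), np.float64(324.0), np.float64(98.0))]
203 [(np.float64(529.0), np.float64(540.0), np.float64(325.0), np.float64(97.0)), (np.float64(599.0), np.float64(612.0), np.float64(322.0), np.float64(92.0))]
205 [(np.float64(529.0), np.float64(543.0), np.float64(323.0), np.float64(90.0)), (np.float64(599.0), np.float64(612.0), np.float64(322.0), np.float64(85.0))]
207 [(np.float64(530.0), np.float64(543.0), np.float64(324.0), np.float64(84.0)), (np.float64(599.0), np.float64(612.0), np.float64(324.0), np.float64(80.0))]
209 [(np.float64(531.0), np.float64(543.0), np.float64(326.0), np.float64(79.0)), (np.float64(600.0), np.float64(609.0), np.float64(323.0), np.float64(73.0))]
211 [(np.float64(534.0), np.float64(543.0), np.float64(325.0), np.float64(72.0))]
```

```bash
python3 -m inch '[[0.09,-0.01,0.3,0,0,0,0.25],[0.09,-0.01,0.55,0,0,0,0.25],[0.09,-0.01,0.62,0,0,0,0.25],[0.09,-0.01,0.62,0,0,0,0.25]]'| grep -E 'pos|force|width'
python3 -m inch '[[0,0,0.03,0,0,0,0.25],[0,0,0.05,0,0,0,0.25],[0,0,0.05,0,0,0,0.25]]'| grep -E 'pos|force|width'
python3 -m inch '[[0,0,0.02,0,0,0,0.25],[0,0,0.02,0,0,0,0.25]]'| grep -E 'pos|force|width'
```

```text
tool_pos: [571.5, 324.9, 0.8]
wrist_force: [1.1, -0.7, 0.2]
gripper_width: 55.1
gripper_force: 0.0
tool_pos: [571.9, 327.0, -3.3]
wrist_force: [0.2, -1.3, -0.1]
gripper_width: 55.3
gripper_force: 0.0
tool_pos: [571.4, 326.9, -6.0]
wrist_force: [0.7, 0.0, -0.9]
gripper_width: 54.9
gripper_force: 0.0
```

```bash
python3 -m inch '[[-0.03,0,0,0,0,0,0.25],[-0.03,0,0,0,0,0,-1],[-0.03,0,0,0,0,0,-1],[-0.03,0,0,0,0,0,-1],[-0.03,0,0,0,0,0,-1]]' 35| grep -E 'pos|force|width'
python3 -m inch '[[0,0,0,0,0,0,-1],[0,0,-0.1,0,0,0,-1],[0,0,-0.2,0,0,0,-1],[0,0,-0.2,0,0,0,-1]]' 35| grep -E 'pos|force|width'
python3 fing.py; python3 pl.py | grep rect
```

```text
tool_pos: [571.7, 323.8, -6.1]
wrist_force: [1.0, -1.3, -0.0]
gripper_width: 33.3
gripper_force: 35.0
tool_pos: [572.2, 325.0, 15.9]
wrist_force: [-0.6, 0.9, -0.9]
gripper_width: 33.4
gripper_force: 35.0
t 22.1 vice [ 17.3 353.5] z 15.9 turn needed [ 0.0007 -0.0007 -0.0001] F [-0.6  0.9 -0.9] w 33.4 35.0
world [571.9 324.6  15.2]
209 [(np.float64(595.0), np.float64(595.0), np.float64(321.0), np.float64(73.0))]
211 [(np.float64(536.0), np.float64(552.0), np.float64(318.0), np.float64(68.0)), (np.float64(589.0), np.float64(604.0), np.float64(334.0), np.float64(72.0))]
213 [(np.float64(537.0), np.float64(553.0), np.float64(333.0), np.float64(69.0)), (np.float64(588.0), np.float64(605.0), np.float64(335.0), np.float64(67.0))]
215 [(np.float64(539.0), np.float64(553.0), np.float64(339.0), np.float64(65.0)), (np.float64(589.0), np.float64(602.0), np.float64(332.0), np.float64(59.0))]
217 [(np.float64(538.0), np.float64(553.0), np.float64(336.0), np.float64(58.0)), (np.float64(589.0), np.float64(602.0), np.float64(332.0), np.float64(53.0))]
219 [(np.float64(538.0), np.float64(553.0), np.flo
[... 549 characters left out ...]
p.float64(335.0), np.float64(29.0))]
227 [(np.float64(544.0), np.float64(569.0), np.float64(343.0), np.float64(28.0)), (np.float64(572.0), np.float64(586.0), np.float64(346.0), np.float64(29.0))]
229 [(np.float64(554.0), np.float64(554.0), np.float64(345.0), np.float64(24.0))]Traceback (most recent call last):
  File "pl.py", line 19, in <module>
    hull=cv2.convexHull(pts.astype(np.float32)); r=prect(hull,f,8)
                                                   ~~~~~^^^^^^^^^^
  File "see.py", line 10, in prect
    P=np.array([ray(f,u,v,z)[:2] for u,v in c[:,0,:].astype(float)],np.float32)
                                            ~^^^^^^^
TypeError: 'NoneType' object is not subscriptable
```

```bash
python3 -m inch '[[0,0,-0.3,0,0,0,-1],[0,0,-0.62,0,0,0.013,-1],[0,0,-0.62,0,0,0.026,-1],[0,0,-0.62,0,0,0.026,-1]]' | grep -E 'force|width'
python3 -m inch '[[-0.3,0,0,0,0,0,-1],[-0.7,0.1,0,0,0,0,-1],[-1,0.2,0,0,0,0,-1],[-1,0.2,0,0,0,0,-1]]' | grep -E 'force|width'
python3 -m inch '[[-0.3,0,0,0,0,0,-1],[-0.7,0,0,0,0,0,-1],[-0.97,0,0,0,0,0,-1],[-0.97,0,0,0,0,0,-1],[-0.97,0,0,0,0,0,-1]]' | grep -E 'force|width'
python3 v.py
```

```text
wrist_force: [0.1, 0.6, -1.7]
gripper_width: 33.4
gripper_force: 35.0
wrist_force: [0.8, -0.8, -1.7]
gripper_width: 33.5
gripper_force: 35.0
wrist_force: [-0.4, 1.2, -1.7]
gripper_width: 33.5
gripper_force: 35.0
t 23.4 vice [ 36.1 155.4] z 75.3 turn needed [-0.0004 -0.0001 -0.0002] F [-0.4  1.2 -1.7] w 33.5 35.0
```

```bash
python3 -m inch '[[-0.01,0.025,0.1,0,0,0,-1],[-0.01,0.025,0.2,0,0,0,-1],[-0.01,0.025,0.27,0,0,0,-1],[-0.01,0.025,0.27,0,0,0,-1]]' | grep -E 'force|width'; python3 v.py
python3 -m inch '[[0,0,0.03,0,0,0,-1],[0,0,0.03,0,0,0,-1]]' | grep -E 'force|width';python3 v.py
python3 - <<'E'
from h import *
f=snap("side"); g=snap("top")
p=[int(t) for t in proj(f,[*tow(39,154),56])]; q=[int(t) for t in proj(g,[*tow(39,154),56])]; print(p,q)
a=cv2.resize(f["img"][p[1]-30:p[1]+30,p[0]-30:p[0]+30,::-1],None,fx=6.5,fy=6.5,interpolation=cv2.INTER_CUBIC)
b=cv2.resize(g["img"][q[1]-30:q[1]+30,q[0]-30:q[0]+30,::-1],None,fx=6.5,fy=6.5,interpolation=cv2.INTER_CUBIC)
cv2.imwrite("pics/s6.png",np.hstack([a,b]))
E
```

```text
wrist_force: [-0.7, 0.2, -2.1]
gripper_width: 33.4
gripper_force: 35.0
t 23.9 vice [ 37.8 154.7] z 47.2 turn needed [-0.0008  0.0003  0.0003] F [-0.7  0.2 -2.1] w 33.4 35.0
wrist_force: [-0.0, 0.7, -2.1]
gripper_width: 33.1
gripper_force: 35.0
t 24.1 vice [ 38.9 154.6] z 45.7 turn needed [-0.0001  0.     -0.    ] F [-0.   0.7 -2.1] w 33.1 35.0
[249, 189] [259, 190]
```

View pics/s6.png

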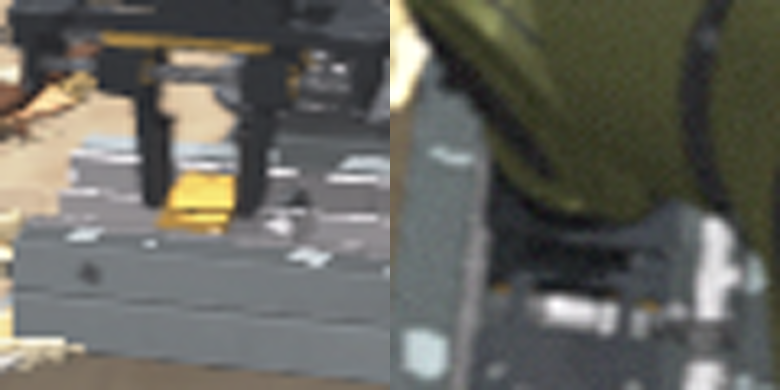

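```bash
python3 -m inch '[[0,0,0.02,0,0,0,-1],[0,0,0.02,0,0,0,-1]]' | grep -E 'force|pos'
python3 -m inch '[[0,0,0.015,0,0,0,-1],[0,0,0.015,0,0,0,-1]]' | grep -E 'force|pos'
python3 v.py
```

```text
tool_pos: [573.4, 124.7, 43.9]
wrist_force: [0.6, 0.4, -1.0]
gripper_force: 35.0
tool_pos: [573.5, 124.7, 43.8]
wrist_force: [-2.6, -1.9, 8.9]
gripper_force: 35.0
t 24.6 vice [ 39.1 154.4] z 43.8 turn needed [ 0.0003  0.0001 -0.0002] F [-2.6 -1.9  8.9] w 33.4 35.0
```

```bash
python3 -m inch '[[0,0,-0.015,0,0,0,-1],[0,0,-0.015,0,0,0,0.15],[0,0,-0.015,0,0,0,0.15],[0,0,-0.015,0,0,0,0.15]]' | grep -E 'force|width'
python3 -m inch '[[0,0,-0.2,0,0,0,0.15],[0,0,-0.5,0,0,0,0.2],[0,0,-0.5,0,0,0,0.25]]' | grep -E 'force|width'
python3 -m inch '[[0.4,0,0,0,0,0,0.25],[0.8,0,0,0,0,0,0.25],[1,0,0,0,0,0,0.25],[1,0,0,0,0,0,0.25]]' | grep -E 'force|width'
cat > look.py <<'E'
from pl import *
f=snap("top"); cs,m=find(f); V0=YAW+np.pi/2
for c in cs:
    z=58 if tov(prect(c,f,58)[:2])[1]<215 else 8
    x,y,L,W,a=prect(c,f,z); print("z",z,"world",round(x,1),round(y,1),"vice",tov((x,y)).round(1),"L,W",round(L,1),round(W,1),"ang",round(a,3),"rel vice y",round((a-V0+1.57)%np.pi-1.57,3))
E
python3 look.py; python3 v.py
```

```text
wrist_force: [0.6, 0.6, 0.6]
gripper_width: 50.5
gripper_force: 0.0
wrist_force: [-0.2, 1.0, 0.5]
gripper_width: 55.1
gripper_force: 0.0
wrist_force: [-0.5, -1.2, -0.1]
gripper_width: 55.0
gripper_force: 0.0
z 8 world 574.5 389.7 vice [ 13.  418.2] L,W 64.1 34.2 ang 1.455 rel vice y -0.013
t 25.7 vice [ 38.3 254.9] z 93.2 turn needed [-0.0003  0.0003  0.0006] F [-1.1  0.5 -0.2] w 55.0 0.0
```

```bash
python3 -m inch '[[0.4,-0.1,0,0,0,0,0.25],[0.8,-0.25,0.1,0,0,0,0.25],[0.83,-0.25,0.2,0,0,0,0.25],[0.83,-0.25,0.2,0,0,0,0.25]]' | grep -E 'force|width'
python3 -m inch '[[0.4,0,0,0,0,0,0.25],[0.8,0,0,0,0,0,0.25],[0.8,0,0.1,0,0,0,0.25],[0.8,0,0.1,0,0,0,0.25]]' | grep -E 'force|width'
python3 look.py; python3 fing.py
```

```text
wrist_force: [0.5, -0.8, 0.0]
gripper_width: 55.0
gripper_force: 0.0
wrist_force: [-0.6, -0.9, -1.7]
gripper_width: 54.8
gripper_force: 0.0
z 58 world 571.3 126.2 vice [ 36.7 155.7] L,W 63.5 35.4 ang 1.453 rel vice y -0.015
t 26.6 vice [ 15.4 413.1] z 62.9 turn needed [-0.0002  0.0016 -0.0271] F [-0.6 -0.6  0.3] w 55.2 0.0
world [576.8 384.4  63.4]
201 [(np.float64(610.0), np.float64(610.0), np.float64(374.0), np.float64(120.0))]
203 [(np.float64(604.0), np.float64(620.0), np.float64(387.0), np.float64(120.0))]
205 [(np.float64(530.0), np.float64(546.0), np.float64(395.0), np.float64(122.0)), (np.float64(603.0), np.float64(621.0), np.float64(389.0), np.float64(115.0))]
207 [(np.float64(531.0), np.float64(547.0), np.float64(397.0), np.float64(117.0)), (np.float64(603.0), np.float64(618.0), np.float64(391.0), np.float64(110.0))]
209 [(np.float64(531.0), np.float64(547.0), np.float64(399.0), np.float64(112.0)), (np.float64(603.0), np.float64(618.0), np.float64(390.0), np.float64(103.0))]
211 [(np.float64(532.0), np.float64(547.0), np.float64(396.0), np.float64(104.0)), (np.float64(603.0
[... 160 characters left out ...]
), np.float64(619.0), np.float64(389.0), np.float64(91.0))]
215 [(np.float64(533.0), np.float64(547.0), np.float64(396.0), np.float64(93.0)), (np.float64(601.0), np.float64(615.0), np.float64(390.0), np.float64(86.0))]
217 [(np.float64(534.0), np.float64(546.0), np.float64(397.0), np.float64(87.0)), (np.float64(602.0), np.float64(615.0), np.float64(392.0), np.float64(80.0))]
219 [(np.float64(534.0), np.float64(547.0), np.float64(398.0), np.float64(81.0)), (np.float64(603.0), np.float64(615.0), np.float64(390.0), np.float64(73.0))]
221 [(np.float64(535.0), np.float64(546.0), np.float64(398.0), np.float64(76.0))]
223 [(np.float64(541.0), np.float64(541.0), np.float64(400.0), np.float64(70.0))]
```

```bash
python3 -m inch '[[0.05,-0.02,0.3,0,0,0,0.25],[0.05,-0.02,0.55,0,0,0,0.25],[0.05,-0.02,0.63,0,0,0,0.25],[0.05,-0.02,0.63,0,0,0,0.25]]'| grep -E 'pos|force|width'
python3 -m inch '[[0,0,0.03,0,0,0,0.25],[0,0,0.06,0,0,0,0.25],[0,0,0.06,0,0,0,0.25]]'| grep -E 'pos|force|width'
python3 -m inch '[[0,0,0,0,0,0,-0.5],[0,0,0,0,0,0,-1],[0,0,0,0,0,0,-1],[0,0,0,0,0,0,-1],[0,0,0,0,0,0,-1]]' 35| grep -E 'pos|force|width'
python3 v.py
```

```text
tool_pos: [574.2, 391.3, -0.0]
wrist_force: [0.3, -0.4, -0.3]
gripper_width: 55.0
gripper_force: 0.0
tool_pos: [574.5, 394.1, -4.4]
wrist_force: [-0.2, 0.2, -0.7]
gripper_width: 55.2
gripper_force: 0.0
tool_pos: [574.6, 394.3, -4.7]
wrist_force: [1.6, 0.4, 2.1]
gripper_width: 33.3
gripper_force: 35.0
t 27.8 vice [ 12.6 422.7] z -4.7 turn needed [ 0.0003 -0.0002 -0.0002] F [1.6 0.4 2.1] w 33.3 35.0
```

```bash
python3 -m inch '[[0,0,-0.1,0,0,0,-1],[0,0,-0.4,0,0,0,-1],[0,0,-0.8,0,0,0,-1],[0,0,-0.82,0,0,0,-1]]' | grep -E 'force|width'
python3 -m inch '[[-0.3,-0.1,0,0,0,0,-1],[-0.7,-0.3,0,0,0,0,-1],[-1,-0.5,0,0,0,0,-1],[-1,-0.5,0,0,0,0,-1]]' | grep -E 'force|width'
python3 -m inch '[[-0.3,0,0,0,0,0,-1],[-0.7,0,0,0,0,0,-1],[-1,0,0,0,0,0,-1],[-1,0,0,0,0,0,-1]]' | grep -E 'force|width'
python3 v.py
python3 -m inch '[[-0.3,0,0,0,0,0,-1],[-0.61,0,0,0,0,0,-1],[-0.61,0,0,0,0,0,-1],[-0.61,0,0,0,0,0,-1]]' | grep -E 'force|width'
python3 v.py
```

```text
wrist_force: [1.0, 0.2, -0.1]
gripper_width: 32.9
gripper_force: 35.0
wrist_force: [1.2, -0.3, -1.1]
gripper_width: 33.3
gripper_force: 35.0
wrist_force: [0.4, 0.1, -1.4]
gripper_width: 33.4
gripper_force: 35.0
t 29.0 vice [-37.9 215.9] z 76.4 turn needed [-0.0006  0.0022 -0.0021] F [ 0.4  0.1 -1.4] w 33.4 35.0
wrist_force: [-0.1, 0.4, -1.3]
gripper_width: 33.0
gripper_force: 35.0
t 29.4 vice [-37.6 162.2] z 76.9 turn needed [ 0.0002 -0.0003 -0.0003] F [-0.1  0.4 -1.3] w 33.0 35.0
```

```bash
cat > ye.py <<'E'
from h import *
f=snap("side"); C=cloud(f); hsv=cv2.cvtColor(f["img"],cv2.COLOR_RGB2HSV); m=(cv2.inRange(hsv,(15,150,110),(32,255,255))>0)&(f["depth"]>0)
q=(C[...,:2]-O); V=np.stack([q@VX,q@VY],-1); m&=(abs(V[...,0])<110)&(V[...,1]>100)&(V[...,1]<215)&(C[...,2]>35)
n,l=cv2.connectedComponents(m.astype(np.uint8))
for i in range(1,n):
    k=l==i
    if k.sum()<15: continue
    print("comp",k.sum(),"x",np.percentile(V[k][:,0],[3,97]).round(0),"y",np.percentile(V[k][:,1],[3,97]).round(0),"z",np.percentile(C[k][:,2],[5,50,95]).round(0))
E
python3 -m inch '[[-0.025,0,0.1,0,0,0,-1],[-0.025,0,0.2,0,0,0,-1],[-0.025,0,0.25,0,0,0,-1],[-0.025,0,0.25,0,0,0,-1]]' | grep -E 'force|width'
python3 v.py; python3 ye.py
```

```text
wrist_force: [0.5, -0.1, -1.2]
gripper_width: 33.3
gripper_force: 35.0
t 29.8 vice [-38.8 159.4] z 50.7 turn needed [-0.0006  0.0002  0.0002] F [ 0.5 -0.1 -1.2] w 33.3 35.0
comp 23 x [-53. -24.] y [164. 191.] z [56. 61. 65.]
```

```bash
python3 -m inch '[[-0.01,0,0.03,0,0,0,-1],[-0.01,0,0.05,0,0,0,-1],[-0.01,0,0.05,0,0,0,-1]]' | grep -E 'force|pos'
python3 -m inch '[[0,0,0.02,0,0,0,-1],[0,0,0.02,0,0,0,-1]]' | grep -E 'force|pos'
python3 v.py
```

```text
tool_pos: [497.1, 136.0, 46.8]
wrist_force: [0.1, 0.7, -0.7]
gripper_force: 35.0
tool_pos: [497.4, 136.1, 45.2]
wrist_force: [0.4, 0.6, 1.6]
gripper_force: 35.0
t 30.4 vice [-37.8 158. ] z 45.2 turn needed [ 0.0002 -0.     -0.0002] F [0.4 0.6 1.6] w 33.0 35.0
```

Contact is starting; one more small push, then release and back off.

```bash
python3 -m inch '[[0,0,0.02,0,0,0,-1],[0,0,0.02,0,0,0,-1]]' | grep -E 'force|pos'
python3 -m inch '[[0,0,-0.015,0,0,0,-1],[0,0,-0.015,0,0,0,0.1],[0,0,-0.015,0,0,0,0.1],[0,0,-0.015,0,0,0,0.1]]' | grep -E 'force|width'
python3 -m inch '[[0,0,-0.2,0,0,0,0.1],[0,0,-0.6,0,0,0,0.1],[0,0,-0.9,0,0,0,0.1],[0,0,-0.9,0,0,0,0.1]]' | grep -E 'force|width'
python3 -m inch '[[-0.3,-0.2,0,0,0,0,0.1],[-0.7,-0.5,0,0,0,0,0.1],[-1,-0.7,0,0,0,0,0.1],[-1,-0.7,0,0,0,0,0.1]]' | grep -E 'force|width'
python3 v.py; python3 look.py; python3 ye.py
python3 - <<'E'
from h import *
f=snap("top","v7",(205,130,365,250),4.5)
E
```

```text
tool_pos: [497.4, 136.1, 45.0]
wrist_force: [-4.2, -1.7, 20.5]
gripper_force: 35.0
wrist_force: [-0.5, 0.0, -0.8]
gripper_width: 48.6
gripper_force: 0.0
wrist_force: [0.2, -0.8, -0.6]
gripper_width: 48.5
gripper_force: 0.0
wrist_force: [0.7, -0.1, -0.6]
gripper_width: 48.5
gripper_force: 0.0
t 31.8 vice [-113.1   52.3] z 133.6 turn needed [-0.0024  0.002  -0.0016] F [ 0.7 -0.1 -0.6] w 48.5 0.0
z 58 world 495.6 132.0 vice [-39.2 153.7] L,W 65.0 34.0 ang 1.479 rel vice y 0.011
z 58 world 571.3 126.2 vice [ 36.8 155.7] L,W 63.7 35.6 ang 1.459 rel vice y -0.009
```

View pics/v7.png

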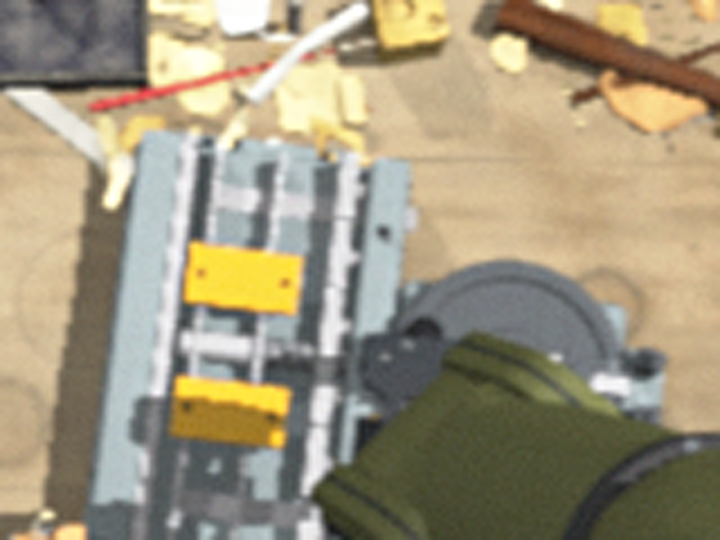

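```bash
python3 -m inch '[[-0.4,0,0,0,0,0,0.1],[-0.62,0.2,0.03,0,0,0,0.1],[-0.62,0.6,0.055,0,0,0,0.1],[-0.62,1,0.055,0,0,0,-0.1],[-0.62,1,0.055,0,0,0,-0.1]]' | grep -E 'force|width'; python3 v.py
python3 -m inch '[[0,0.13,0,0,0,0,-0.1],[0.2,0.13,0,0,0,0,-0.1],[0.5,0.13,0,0,0,0,-0.1],[0.65,0.13,0,0,0,0,-0.1],[0.65,0.13,0,0,0,0,-0.1]]' | grep -E 'force|width'; python3 v.py
```

```text
wrist_force: [-0.6, 0.7, 0.7]
gripper_width: 39.7
gripper_force: 0.0
t 32.4 vice [-0.4 -2.3] z 129.0 turn needed [ 0.0029 -0.0014 -0.0009] F [-0.6  0.7  0.7] w 39.7 0.0
wrist_force: [-0.5, -0.0, 0.4]
gripper_width: 39.8
gripper_force: 0.0
t 32.9 vice [ 4.8 64.8] z 128.9 turn needed [ 0.0001 -0.0007  0.0017] F [-0.5 -0.   0.4] w 39.8 0.0
```

```bash
python3 -m inch '[[-0.08,-0.04,0,0,0,0,-0.1],[-0.08,-0.04,0,0,0,0,-1],[-0.08,-0.04,0,0,0,0,-1],[-0.08,-0.04,0,0,0,0,-1],[-0.08,-0.04,0,0,0,0,-1]]' 15| grep -E 'force|width'; python3 v.py
python3 -m inch '[[-0.048,0.228,0,0,0,0,-1],[-0.185,0.416,0,0,0,0,-1],[-0.387,0.533,0,0,0,0,-1],[-0.619,0.557,0,0,0,0,-1],[-0.84,0.485,0,0,0,0,-1]]'| grep -E 'force|width'; python3 v.py
```

```text
wrist_force: [-0.4, -2.4, 1.0]
gripper_width: 18.5
gripper_force: 15.0
t 33.4 vice [ 0.8 51.8] z 128.9 turn needed [-0.0001  0.0004 -0.0005] F [-0.4 -2.4  1. ] w 18.5 15.0
wrist_force: [0.1, 4.5, -1.3]
gripper_width: 18.2
gripper_force: 15.0
t 33.9 vice [ 50.7 -29.7] z 129.0 turn needed [ 0.0008 -0.0012  0.0001] F [ 0.1  4.5 -1.3] w 18.2 15.0
```

```bash
python3 -m inch '[[-0.173,-0.156,0,0,0,0,-1],[-0.268,-0.369,0,0,0,0,-1],[-0.268,-0.601,0,0,0,0,-1],[-0.173,-0.814,0,0,0,0,-1],[0,-0.97,0,0,0,0,-1]]'| grep -E 'force|width'
python3 -m inch '[[0.221,-0.072,0,0,0,0,-1],[0.453,-0.048,0,0,0,0,-1],[0.655,0.069,0,0,0,0,-1],[0.792,0.257,0,0,0,0,-1],[0.84,0.485,0,0,0,0,-1]]'| grep -E 'force|width'; python3 v.py
python3 -m inch '[[-0.048,0.228,0,0,0,0,-1],[-0.185,0.416,0,0,0,0,-1],[-0.387,0.533,0,0,0,0,-1],[-0.619,0.557,0,0,0,0,-1],[-0.84,0.485,0,0,0,0,-1]]'| grep -E 'force|width'; python3 v.py
python3 -m inch '[[-0.173,-0.156,0,0,0,0,-1],[-0.268,-0.369,0,0,0,0,-1],[-0.268,-0.601,0,0,0,0,-1],[-0.173,-0.814,0,0,0,0,-1],[0,-0.97,0,0,0,0,-1]]'| grep -E 'force|width'; python3 v.py
```

```text
wrist_force: [4.1, -1.8, -5.6]
gripper_width: 18.4
gripper_force: 15.0
wrist_force: [-3.7, -5.5, 3.2]
gripper_width: 18.7
gripper_force: 15.0
t 34.9 vice [-0.4 52.2] z 128.9 turn needed [-0.0011  0.0011  0.0002] F [-3.7 -5.5  3.2] w 18.7 15.0
wrist_force: [-1.8, 4.8, -0.5]
gripper_width: 18.1
gripper_force: 15.0
t 35.4 vice [ 50.7 -29.6] z 129.0 turn needed [ 0.0008 -0.0012  0.0001] F [-1.8  4.8 -0.5] w 18.1 15.0
wrist_force: [3.4, -3.0, -4.8]
gripper_width: 18.8
gripper_force: 15.0
t 35.9 vice [-47.6 -33.3] z 129.1 turn needed [ 0.0004  0.0006 -0.0015] F [ 3.4 -3.  -4.8] w 18.8 15.0
```

```bash
python3 -m inch '[[0.221,-0.072,0,0,0,0,-1],[0.453,-0.048,0,0,0,0,-1],[0.655,0.069,0,0,0,0,-1],[0.792,0.257,0,0,0,0,-1],[0.84,0.485,0,0,0,0,-1]]'| grep -E 'force|width'; python3 v.py
python3 -m inch '[[0,0.03,0,0,0,0,-1],[0,0.06,0,0,0,0,-1],[0,0.06,0,0,0,0,-1]]'| grep -E 'force|width'; python3 v.py; python3 look.py
```

```text
wrist_force: [-4.9, -5.6, 4.9]
gripper_width: 18.3
gripper_force: 15.0
t 36.4 vice [-0.7 52.2] z 128.9 turn needed [-0.0013  0.0012  0.0003] F [-4.9 -5.6  4.9] w 18.3 15.0
wrist_force: [-11.9, 1.4, 12.9]
gripper_width: 18.4
gripper_force: 15.0
t 36.7 vice [ 1.5 52. ] z 128.8 turn needed [-0.0031  0.0011  0.0001] F [-11.9   1.4  12.9] w 18.4 15.0
z 58 world 495.1 137.8 vice [-40.2 159.4] L,W 61.0 33.9 ang 1.461 rel vice y -0.007
z 58 world 571.4 128.9 vice [ 36.6 158.3] L,W 62.1 33.4 ang 1.469 rel vice y 0.001
```

```bash
python3 -m inch '[[0,-0.06,0,0,0,0,-0.1],[0,-0.06,0,0,0,0,-0.1],[0,-0.06,0,0,0,0,-0.1]]'| grep -E 'force|width'
python3 -m inch '[[-0.4,0,0,0,0,0,-0.1],[-0.8,0,0,0,0,0,-0.2],[-0.87,0,0.1,0,0,0,-0.3],[-0.87,0,0.3,0,0,0,-0.3],[-0.87,0,0.3,0,0,0,-0.3]]'| grep -E 'force|width'; python3 v.py
```

```text
wrist_force: [0.5, 0.4, 0.5]
gripper_width: 39.1
gripper_force: 0.0
wrist_force: [-0.6, 0.3, 0.3]
gripper_width: 31.1
gripper_force: 0.0
t 37.5 vice [  0.2 -34.3] z 97.2 turn needed [-0.0008  0.     -0.0003] F [-0.6  0.3  0.3] w 31.1 0.0
```

```bash
python3 -m inch '[[-0.01,0,0.06,0,0,0,-0.3],[-0.01,0,0.12,0,0,0,-0.3],[-0.01,0,0.12,0,0,0,-1],[-0.01,0,0.12,0,0,0,-1],[-0.01,0,0.12,0,0,0,-1]]' 25| grep -E 'pos|force|width'
python3 -m inch '[[0,0,0,0,0,0,-1],[-0.04,0,0,0,0,0,-1],[-0.08,0,0,0,0,0,-1],[-0.12,0,0,0,0,0,-1],[-0.16,0,0,0,0,0,-1]]'| grep -E 'pos|force|width';python3 v.py
python3 -m inch '[[-0.02,0,0,0,0,0,-1],[-0.03,0,0,0,0,0,-1],[-0.03,0,0,0,0,0,-1]]'| grep -E 'pos|force|width';python3 v.py
```

```text
tool_pos: [516.0, -59.6, 87.2]
wrist_force: [-1.3, 1.0, -0.4]
gripper_width: 12.3
gripper_force: 25.0
tool_pos: [514.5, -75.9, 87.1]
wrist_force: [0.3, 8.3, -2.7]
gripper_width: 12.6
gripper_force: 25.0
t 38.5 vice [  1.  -51.1] z 87.1 turn needed [ 0.0001 -0.0002 -0.0001] F [ 0.3  8.3 -2.7] w 12.6 25.0
tool_pos: [514.7, -75.9, 87.0]
wrist_force: [-1.2, 8.4, 0.5]
gripper_width: 11.7
gripper_force: 25.0
t 38.9 vice [  1.1 -51.2] z 87.0 turn needed [ 0.0004 -0.0014  0.0005] F [-1.2  8.4  0.5] w 11.7 25.0
```

```bash
python3 -m inch '[[-0.02,0,0,0,0,0,-1],[-0.04,0,0,0,0,0,-1],[-0.04,0,0,0,0,0,-1]]'| grep -E 'pos|force|width';python3 v.py
python3 -m inch '[[0.07,0,0,0,0,0,-1],[0.07,0,0,0,0,0,-0.3],[0.07,0,0,0,0,0,-0.3],[0.07,0,-0.4,0,0,0,-0.1],[0.07,0,-0.42,0,0,0,-0.1]]'| grep -E 'force|width'
python3 - <<'E'
from h import *
pv(); f=snap("side"); C=cloud(f); 
for v in range(158,168,1): print(v,*[f"{tov(C[v,u])[0]:.0f},{tov(C[v,u])[1]:.0f},{C[v,u,2]:.0f}" for u in range(250,292,1) if -80<tov(C[v,u])[1]<-5 and 80<C[v,u,2]<110 and f["depth"][v,u]>0])
E
```

```text
tool_pos: [514.9, -76.2, 87.0]
wrist_force: [0.1, 15.4, -1.1]
gripper_width: 12.5
gripper_force: 25.0
t 39.1 vice [  1.4 -51.4] z 87.0 turn needed [ 0.0007 -0.003   0.0015] F [ 0.1 15.4 -1.1] w 12.5 25.0
wrist_force: [0.7, 0.6, -0.3]
gripper_width: 39.3
gripper_force: 0.0
t 39.6 vice [  3.  -52.2] z 131.7 turn needed [ 0.0018  0.0002 -0.0008] F [ 0.7  0.6 -0.3] w 39.3 0.0
158
159 3,-39,101 -0,-43,100 -3,-46,99 -7,-47,99
160 4,-49,94 1,-50,94 -4,-43,96 -7,-48,95 -14,-73,88 -18,-75,87
161 4,-47,91 -1,-41,93 -4,-44,92 -7,-47,91 -15,-68,85 -19,-67,86 -23,-67,86
162 3,-45,87 -1,-41,89 -4,-43,89 -7,-49,87 -16,-62,84 -19,-66,82 -23,-64,84
163 4,-49,82 -0,-45,84 -4,-47,84
164 -1,-42,81
165
166 -4,-22,81
167 1,-11,80 -13,-12,81
```

```bash
python3 -m inch '[[0.4,-0.02,0.02,0,0,0,-0.1],[0.8,-0.02,0.02,0,0,0,-0.1],[1,-0.02,0.02,0,0,0,-0.1],[1,-0.02,0.02,0,0,0,-0.1]]'| grep -E 'force|width'; python3 v.py
python3 -m inch '[[0.06,0,0,0,0,0,-0.1],[0.06,0,0,0,0,0,-1],[0.06,0,0,0,0,0,-1],[0.06,0,0,0,0,0,-1],[0.06,0,0,0,0,0,-1]]' 8| grep -E 'force|width'; python3 v.py
python3 -m inch '[[-0.14,0,0.018,0,0,0,-1],[-0.27,0,0.072,0,0,0,-1],[-0.382,0,0.158,0,0,0,-1],[-0.382,0,0.158,0,0,0,-1]]'| grep -E 'force|width'; python3 v.py
```

```text
wrist_force: [-0.9, -0.3, 0.2]
gripper_width: 39.9
gripper_force: 0.0
t 40.1 vice [-1.3 52.3] z 126.4 turn needed [ 0.     -0.0006  0.0015] F [-0.9 -0.3  0.2] w 39.9 0.0
wrist_force: [0.6, -0.6, -0.7]
gripper_width: 18.5
gripper_force: 8.0
t 40.6 vice [-1.  53.5] z 126.8 turn needed [-0.      0.0004 -0.0007] F [ 0.6 -0.6 -0.7] w 18.5 8.0
wrist_force: [3.1, -2.7, 2.1]
gripper_width: 18.5
gripper_force: 8.0
t 41.0 vice [-0.5 13.3] z 110.0 turn needed [ 0.0001  0.0006 -0.0014] F [ 3.1 -2.7  2.1] w 18.5 8.0
```

```bash
python3 -m inch '[[-0.086,0,0.112,0,0,0,-1],[-0.14,0,0.242,0,0,0,-1],[-0.158,0,0.35,0,0,0,-1],[-0.158,0,0.36,0,0,0,-1]]'| grep -E 'force|width'; python3 v.py
python3 -m inch '[[0,0,0,0,0,0,-0.2],[0,0,0,0,0,0,-0.2],[0,0,-0.2,0,0,0,-0.2],[0,0,-0.4,0,0,0,-1],[0,0,-0.4,0,0,0,-1]]'| grep -E 'force|width'
python3 - <<'E'
from h import *
pv(); f=snap("side"); C=cloud(f)
for v in range(154,174,1): print(v,*[f"{tov(C[v,u])[0]:.0f},{tov(C[v,u])[1]:.0f},{C[v,u,2]:.0f}" for u in range(262,281,1) if -60<tov(C[v,u])[1]<80 and C[v,u,2]>84 and f["depth"][v,u]>0])
E
```

```text
wrist_force: [4.3, -6.0, 1.0]
gripper_width: 18.3
gripper_force: 8.0
t 41.4 vice [-0.2 -2.3] z 74.1 turn needed [ 0.0001  0.0012 -0.0011] F [ 4.3 -6.   1. ] w 18.3 8.0
wrist_force: [0.2, -0.5, -0.9]
gripper_width: 21.7
gripper_force: 0.0
t 41.9 vice [-0.5  1.8] z 116.7 turn needed [ 0.0008 -0.0004  0.0001] F [ 0.2 -0.5 -0.9] w 21.7 0.0
154 21,4,132 16,13,135 13,9,134 9,13,135 9,-8,129 -16,16,138 -19,14,138 -22,12,138 -26,12,138 -27,-3,133
155 21,8,129 16,15,132 13,12,131 9,12,132 8,-3,127 -15,12,133 -19,13,134 -22,8,133 -26,16,135
156 19,16,128 17,7,126 12,13,128 9,10,127 -14,5,127 -19,11,130 -23,12,130 -26,15,131
157 12,15,125 9,11,124 -15,8,125 -19,8,125 -23,13,127
158
159 2,-14,109 -1,-14,109 -5,-12,110 -4,-45,99
160 4,-5,108 -0,2,111 -3,-3,109 -6,-4,109 -9,-10,108 -7,-49,95
161 8,-8,103 4,-1,106 -0,2,107 -3,-2,106 -7,1,107 -10,-4,106 -7,-46,92
162 7,-1,102 1,15,107 -2,12,107 -6,11,107 -9,10,107 -11,1,104 -6,-55,85
163 5,12,102 1,14,103 -3,19,105 -6,12,103 -9,8,102 -10,-5,98
164 3,20,101 -1,25,104 -4,21,102 -7,18,102 -10,18,102
165 2,26,100 -1,25,100 -6,34,103 -7,16,97 -10,15,97
166 5,32,98 -0,41,102 -4,42,102 -6,34,100 -9,30,99 -10,15,94
167 3,39,97 1,34,95 -3,34,96 -6,33,96 -10,38,98
168 4,54,98 2,47,96 -2,49,97 -6,54,99 -7,39,94 -11,39,94
169 11,58,95 7,57,95 2,64,98 -1,66,99 -4,63,99 -6,53,95 -10,57,97 -10,33,89
170 17,57,91 12,70,96 10,62,93 6,61,93 2,64,95 -1,65,95 -5,67,96 -8,66,96 -12,68,98 -17,58,94
171 16,63,89 11,71,93 8,69,92 6,62,90 1,70,93 -2,69,93 -5,67,93 -9,70,94 -13,76,97 -15,67,94 -19,71,96 -22,65,93
172 15,68,88 11,72,89 9,64,87 6,62,87 2,63,87 -2,68,89 -6,72,91 -9,67,90 -13,74,92 -16,69,91 -19,70,92 -21,61,89
173 12,67,84 4,71,86 2,67,85 -2,69,86 -6,74,88 -10,73,88 -11,62,84 -17,75,89 -19,66,87 -22,62,85
```

```bash
python3 -m inch '[[-0.15,0,0,0,0,0,-1],[-0.15,0,0.1,0,0,0,-1],[-0.15,0,0.18,0,0,0,-1],[-0.15,0,0.24,0,0,0,-1],[-0.15,0,0.24,0,0,0,-1]]' | grep -E 'pos|force|width'
python3 -m inch '[[0,0,0.03,0,0,0,-1],[0,0,0.04,0,0,0,-1],[0,0,0.04,0,0,0,-1]]' | grep -E 'pos|force|width'
python3 -m inch '[[0,0,0.02,0,0,0,-1],[0,0,0.03,0,0,0,-1],[0,0,0.03,0,0,0,-1]]' | grep -E 'pos|force|width'
```

```text
tool_pos: [516.0, -38.5, 90.2]
wrist_force: [-0.0, -1.8, 5.1]
gripper_width: 0.3
gripper_force: 2.6
tool_pos: [517.9, -38.7, 88.3]
wrist_force: [-0.5, -2.6, 16.7]
gripper_width: 0.3
gripper_force: 8.6
tool_pos: [519.0, -39.0, 86.6]
wrist_force: [-1.2, -3.8, 29.1]
gripper_width: 0.6
gripper_force: 14.1
```

Handle is at its stop. Rise clear and inspect everything.

```bash
python3 -m inch '[[0,0,-0.3,0,0,0,-1],[0,0,-0.7,0,0,0,-1],[0,0,-1,0,0,0,-1],[0,0,-1,0,0,0,-1]]' | grep -E 'force'
python3 -m inch '[[-0.4,0,-0.2,0,0,0,-1],[-0.8,-0.2,-0.2,0,0,0,-1],[-1,-0.4,-0.2,0,0,0,-1],[-1,-0.6,-0.2,0,0,0,-1]]' | grep -E 'force'
python3 -m inch '[[-0.4,0,0,0,0,0,-1],[-0.8,-0.2,0,0,0,0,-1],[-1,-0.4,0,0,0,0,-1],[-1,-0.4,0,0,0,0,-1]]' | grep -E 'force'
python3 look.py; python3 v.py
python3 - <<'E'
from h import *
f=snap("side"); C=cloud(f)
for v in range(157,170,1): print(v,*[f"{tov(C[v,u])[0]:.0f},{tov(C[v,u])[1]:.0f},{C[v,u,2]:.0f}" for u in range(262,281,2) if -60<tov(C[v,u])[1]<80 and C[v,u,2]>84 and f["depth"][v,u]>0])
g=snap("top","v8",(205,130,365,275),4.1)
E
```

```text
wrist_force: [0.5, -0.3, -0.1]
gripper_force: 0.0
wrist_force: [-0.3, -0.3, 0.8]
gripper_force: 0.0
wrist_force: [0.8, 0.2, -1.4]
gripper_force: 0.0
z 58 world 495.6 137.5 vice [-39.7 159.2] L,W 61.0 35.4 ang 1.469 rel vice y 0.001
z 58 world 571.5 129.6 vice [ 36.6 159.1] L,W 60.9 36.0 ang 1.457 rel vice y -0.012
t 44.3 vice [-103.1 -214.9] z 202.8 turn needed [-0.001  -0.0002 -0.0012] F [ 0.6 -0.1  0.5] w 0.7 0.0
157
158
159 0,-45,99
160 0,-46,95 -7,-45,96
161 9,-58,87 -1,-43,92 -8,-44,93
162 2,-13,98 -5,-14,98 -9,-39,90
163 -0,-0,99 -6,-11,96
164 7,-1,94 -1,5,97 -7,-5,94
165 5,12,95 -3,18,98 -8,2,93
166 3,24,95 -4,24,96 -9,7,91
167 -0,41,98 -6,33,96 -10,16,90
168 -1,43,95 -7,38,94 -10,11,85
169 10,59,96 3,61,97 -4,62,98 -11,60,98
```

View pics/v8.png

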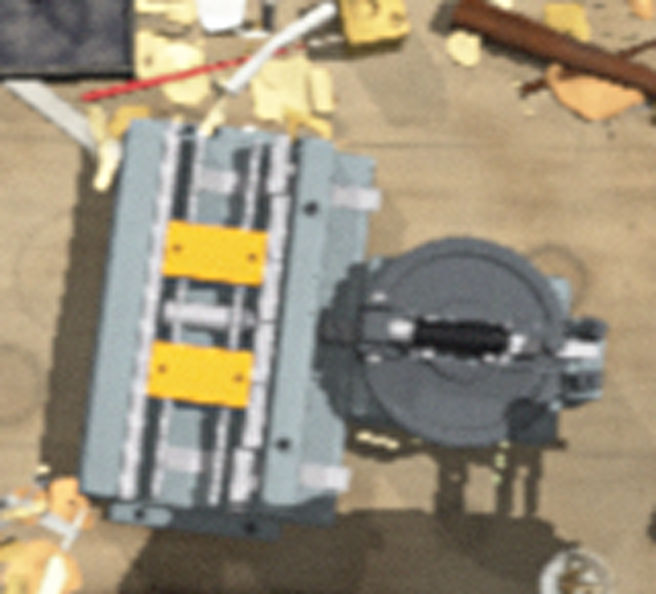

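```bash
python3 -c "
from plant import finish_job
print(finish_job())"
```

```text
the job is handed in; nothing more can be done
None
```

I clamped both brass plates (only two were present) square in the shut vice, slid the bolt back into its keeper, folded the handle flat, never moved near the glass, wax block or hammer, and handed the job in at about 44 s.

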